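# Clamp a doll shell with a slotted cam screw

### The job

Clamp the plain wooden doll shell in its holder so it can be painted: take the flat driver from its stand, seat its blade in the slot of the brass cam screw and, keeping it seated, turn clockwise until the cam holds the shell firmly against the sprung stop, about 0.2 N m at the driver, without crushing it. Then stand the driver back in the hole of its stand. Work only with the driver on the screw, press gently, and leave everything else on the bench where it stands.

Things in the scene. Friction and masses are not known exactly. Their poses are not given: they have to be found in the camera images.
- fixture: The holder: a flat hardwood board, 90 mm (its x) by 190 mm (its y) by 30 mm high, fixed to the bench. Origin at the centre of its underside. On it in a row along its y axis: the brass cam screw (axis upright at y = -45 mm), the shell (near y = -5 mm) and the sprung stop (towards +y).
- slot (a point): Middle of the slot's mouth on top of the brass cam screw's round head, 60 mm above the bench, z up. The slot lies along this point's x: 17.5 mm long (ends closed), 4.2 wide, 6 deep, flat floor. The head is sprung: pressing sinks it up to 4 mm at 1.8 N per mm, then it is hard. It turns on a fixed upright axis. The blade fits either way round.
- cam (a joint): Turn of the cam screw, rad, clockwise from above (0 to 1.9), starting at 0 to 0.12. Under the head a 28 mm brass disc, 6 mm off centre, swings round and pushes the shell to the stop, about 6 mm per rad. It turns with 0.05 N m until the shell is against the stop (after 0.2 to 0.7 rad, it varies), then stiffens by 0.3 to 0.5 N m per rad. It stays where it is left.
- head: The slotted brass head of the cam screw itself, 27 mm across, 10 mm high; origin on its axis at its underside, 10 mm below slot; x along the slot.
- shell: Lower half of a turned nesting-doll blank in bare pale wood, open at the top, loose: body 46 mm across, 48 mm high in all, on a foot flange 56 mm across and 14 mm high, 120 g. It stands on the holder between cam and stop. Origin at the centre of its underside, z up.
- stop: Sprung V stop of dark wood on the holder, set differently by a few mm: V pad, spring of 5 N per mm (travel 7 mm), back wall 70 mm wide, 30 mm high. Origin on the holder's top face at the V; the free V holds the shell's centre 24 mm to the -y side. Held firmly, shell and stop press with some 7 to 14 N, the pad pushed back 1.5 to 3 mm.
- driver: Flat driver, 95 mm long, 110 g, upright in its stand, blade down. Origin at the middle of the blade's lower edge, z up the handle. Blade 14 mm wide (x), 2.6 thick (y), 14 high; round 8 mm shaft; brass collar 32 mm across, underside at z = 34 mm; square wooden handle 26 by 26 mm (faces square to x and y) from z = 39 to 95 mm.
- blade (a point): Middle of the blade's lower edge (the driver's origin). In the slot the blade has about 0.1 rad of play either way before it turns the screw.
- stand: The driver's stand: a fixed wooden block 80 by 80 by 40 mm with one upright through hole 19 mm across at its middle. Origin at the centre of its underside. The collar rests on its top, so the blade's edge hangs 6 mm above the bench.
- doll_small: Painted nesting doll, 65 mm high; bystander, loose. Origin at the centre of its underside.
- doll_mid: Painted nesting doll, 100 mm high; bystander, loose. Origin at the centre of its underside.
- doll_big: Painted nesting doll, 130 mm high; bystander, loose. Origin at the centre of its underside.
- jar_a: Paint jar, 48 mm across, 50 mm high; bystander, loose. Origin at the centre of its underside.
- jar_b: Paint jar, 48 mm across, 50 mm high; bystander, loose. Origin at the centre of its underside.
- brush_cup: White cup of brushes, 68 mm across, cup 85 mm and brushes 165 mm high; bystander, loose. Origin at the centre of its underside.
Not all that is in view belongs to the job. Leave any pink or turquoise look-alike of the driver alone. What is shaped like the stand but orange or purple is not meant.

How it is judged:
By the outcome, as a careful person would: the job done as asked, in the order asked, and still so for the second after the job is handed in, with the robot touching nothing.
It also fails if it takes over 72 s, if anything falls off the work surface, if the arm or the gripper's body presses on something with over 40 N, if the wrist force passes 120 N, or if a joint passes its speed limit or range.

### The arm

A 6-joint arm with a two-finger parallel gripper is mounted at the origin on the work surface. World frame = base frame: x ahead of the robot, y to its left, z up, the work surface at z = 0. Lengths are in m, angles in rad, forces in N, time in s.
With the tool pointing down it reaches from about 0.425 to 1.125 m from the base axis. Payload 14.9 kg.
Tool frame: the origin (TCP) lies at the very end of the fingers, on their centre line; the grasp point (between the pads) lies 19 mm behind it; z points along the fingers, y is the line along which they close (so a half turn about z gives the same grasp; the last joint's range is limited). The gripper opens to 91 mm and grips with 3 to 60 N. Pads are 32 mm wide; open, the fingers measure 118 mm over their backs; the gripper's body (76 mm by 178 mm) begins 60 mm behind the grasp point.
Start: joints at [-1.134, 0.379, 1.734, -0, 1.028, -0.033], TCP at [0.317, -0.624, 0.214] pointing down, gripper open.
Joint ranges: [-2.77, 2.77], [-0.74, 2.19], [0, 2.66], [-1.06, 4.2], [0.31, 2.87], [-3.08, 3.08]. Speed limits (rad/s): [1.89, 1.89, 2.39, 3.14, 3.14, 3.14].

### API

Orientations are given as [roll, pitch, yaw] about the fixed x, y, z axes, in that order (R = Rz(yaw) Ry(pitch) Rx(roll)).
In Python, from plant import robot gives the robot as it stands.
- The arm moves only by the tool arm_command, never from a script. Its argument "commands" is a list of rows, each a list of 3 entries, a list of its own where there are three numbers: the shift along the tool's x, y, z in cm, then the turn about the tool's z in degrees, then the closure in counts, from 0 (fully open) to 255 (shut). A call has exactly 10 rows; each row shifts and turns the commanded pose from where the row before left it, along the tool's axes as they then stand; what a row does not reach is not made up. A row lasts 1/10 s, in which the tool goes at most 50 mm and 8.59 degrees, less where a joint would pass 70% of its speed; a pose out of reach is approached as far as the arm can. A call with a gripper value outside its range is refused whole. The fingers move at their own pace and stop on an object; "grip_force" is the grip in N (left out, the last holds). Time passes only in rows, so rows that do not move let the fingers close, or fill a call up. It gives the time, the measured TCP pose, the force, the opening and the grip force at its end, in the units of the state.
- robot.state(): the state, without advancing time (a new reading comes with each control period).
- robot.camera(name): name is "scene" or "top" or "wrist"; returns a dict with "frame" (480x640x3 uint8, red, green, blue), "intrinsics" (3x3 intrinsics, pixels), "position" and "orientation" of the camera in the world. Camera axes: x right, y down, z forward; pixel columns grow to the right and rows downward; lengths in m; the calibration is good to about 2 mm. A picture is of the moment at which its call begins. There is no depth.
- robot.hand_in(): hands the job in; it is judged then, once.
Trained networks look in a picture, given as the dict that the camera call returned (one of the last four; its "shot" number tells which), for a name from the list of things; names that differ only in an ending like _2 or _b are one class to them, and where a whole thing is asked for, a point or a joint stands for the part that bears it (a point fixed in the world has none). Each returns a list of dicts, best first, with "score" (0 to 1); they miss things now and then, are a little off and sometimes report something else, mostly with a low value. They report only what shows in the picture. A call takes as long as a camera call. They do not tell look-alikes from the thing itself.
- robot.boxes_of(name, picture): "rect" ([left, top, width, height] in pixels, round what is visible of it).
- robot.landmark_of(name, picture): "location" ([column, row] in pixels: a listed point, or the origin of a listed thing).
The state is a dict: "clock": time; "qpos": joint angles; "dq": joint speeds; "effort": joint torques, N m; "ee_pos": TCP position; "eef_rot": TCP orientation; "ft_force": force on the tool from outside, world axes, zero at the start; "wrist_torque": the same for the moment, N m; "opening": finger opening in m; "finger_force": force on a finger pad.
Only numpy, scipy, OpenCV 4.12 (cv2) and the standard library are available. Lean on these libraries where they do the work, as an engineer would, in place of code of your own. Each camera call takes 0.05 s, during which the arm holds its last target. There are 200 camera calls.

## Working session

There is one attempt and no reset: what is moved stays moved. The work goes in short steps, Python scripts to look and compute and a tool call to move; the robot and the scene stay as the last step left them, time stands still between calls to the robot, and variables do not carry over. Pictures are saved under pics/ and viewed, at most 10 in all, crops included, and the job is handed in when it is done.

Besides the shell and the picture viewer there is one more tool, called after "Call:" as a command line: name --argument value ..., lists and objects as JSON in quotes. arm_command: Moves the arm, as the interface text tells. Its arguments: {"type":"object","properties":{"commands":{"type":"array","items":{"type":"array"}},"grip_force":{"type":"number"}},"required":["commands"]}

```bash
mkdir -p pics; cat > h.py <<'E'
import numpy as np, cv2
from scipy.spatial.transform import Rotation as R
from plant import robot
def shot(n,save=None):
    p=robot.camera(n)
    if save: cv2.imwrite('pics/'+save,p['frame'][:,:,::-1])
    return p
def Rm(o):
    o=np.array(o,float)
    return o if o.shape==(3,3) else R.from_euler('xyz',o).as_matrix() if o.size==3 else R.from_quat(o).as_matrix()
def ray(p,uv):
    d=Rm(p['orientation'])@np.linalg.inv(p['intrinsics'])@np.array([uv[0],uv[1],1.])
    return np.array(p['position'],float),d
def atz(p,uv,z):
    o,d=ray(p,uv); return o+d*(z-o[2])/d[2]
def proj(p,X):
    c=np.array(p['intrinsics'])@Rm(p['orientation']).T@(np.array(X,float)-p['position']); return c[:2]/c[2]
def tri(obs):
    A=np.zeros((3,3));b=np.zeros(3)
    for p,uv in obs:
        o,d=ray(p,uv); d=d/np.linalg.norm(d); M=np.eye(3)-np.outer(d,d);A+=M;b+=M@o
    return np.linalg.solve(A,b)
E
python3 - <<'E'
from h import *
np.set_printoptions(precision=4,suppress=True)
s=robot.state();print({k:np.round(v,3) for k,v in s.items()})
t=shot('top');c=shot('scene')
cv2.imwrite('pics/a.png',np.vstack([cv2.resize(x['frame'][:,:,::-1],(400,300)) for x in (t,c)]))
cv2.imwrite('pics/top.png',t['frame'][:,:,::-1]);cv2.imwrite('pics/scene.png',c['frame'][:,:,::-1])
print(t['position'],t['orientation'],c['position'],c['orientation'])
Z=dict(fixture=0,slot=.06,head=.05,shell=.03,stop=.03,driver=.006,stand=0,doll_small=0,doll_mid=0,doll_big=0,jar_a=0,brush_cup=0)
for n,z in Z.items():
  for nm,p in (('top',t),('scene',c)):
    for l in robot.landmark_of(n,p)[:4]:
        print(n,nm,round(l['score'],2),np.round(l['location']),atz(p,l['location'],z)[:2])
E
```

```text
{'clock': np.float64(0.0), 'qpos': array([-1.134,  0.379,  1.735, -0.   ,  1.029, -0.033]), 'dq': array([-0.001,  0.   , -0.   ,  0.001, -0.   , -0.001]), 'effort': array([ -0.004, -76.373, -43.437,   0.065,   0.042,  -0.   ]), 'ee_pos': array([ 0.317, -0.624,  0.213]), 'eef_rot': array([-3.141, -0.   ,  0.47 ]), 'ft_force': array([-0.987,  0.845,  0.175]), 'wrist_torque': array([-0.017, -0.005, -0.014]), 'finger_force': np.float64(0.0), 'opening': np.float64(0.091)}
[ 0.4971 -0.0216  1.0278] [-3.073   0.0209 -1.5787] [0.975  0.1443 0.7718] [-2.5997  0.015   1.8813]
fixture top 0.74 [440. 275.] [ 0.5031 -0.2385]
fixture top 0.46 [317. 238.] [0.5774 0.0038]
fixture scene 0.84 [216. 203.] [ 0.5093 -0.2338]
slot top 0.77 [471. 263.] [ 0.5248 -0.2823]
slot top 0.74 [457. 168.] [ 0.703  -0.2608]
slot scene 0.52 [186. 186.] [ 0.525  -0.2831]
head top 0.57 [469. 261.] [ 0.5285 -0.2811]
head top 0.26 [433. 278.] [ 0.497  -0.2137]
head scene 0.69 [211. 192.] [ 0.516  -0.2314]
head scene 0.55 [191. 191.] [ 0.526  -0.2734]
shell top 0.88 [444. 275.] [ 0.5033 -0.239 ]
shell scene 0.56 [211. 191.
[... 747 characters left out ...]
e 0.57 [412. 275.] [0.5553 0.2083]
doll_small top 0.8 [317. 325.] [0.4078 0.0049]
doll_small top 0.35 [270. 172.] [0.712  0.0961]
doll_small scene 0.55 [326. 195.] [ 0.4168 -0.0107]
doll_mid top 0.75 [388. 154.] [ 0.7457 -0.1397]
doll_mid top 0.17 [455. 167.] [ 0.7174 -0.2717]
doll_mid scene 0.74 [212. 314.] [ 0.7474 -0.136 ]
doll_big top 0.75 [333. 163.] [ 0.7275 -0.0295]
doll_big scene 0.96 [269. 321.] [ 0.7286 -0.0267]
jar_a top 0.86 [316. 235.] [0.5842 0.0043]
jar_a top 0.79 [270. 172.] [0.7114 0.0961]
jar_a scene 0.98 [338. 330.] [0.7076 0.0998]
jar_a scene 0.6 [312. 259.] [0.5787 0.0099]
brush_cup top 0.86 [457. 167.] [ 0.7169 -0.2764]
brush_cup scene 0.97 [158. 278.] [ 0.7118 -0.2687]
```

View pics/top.png

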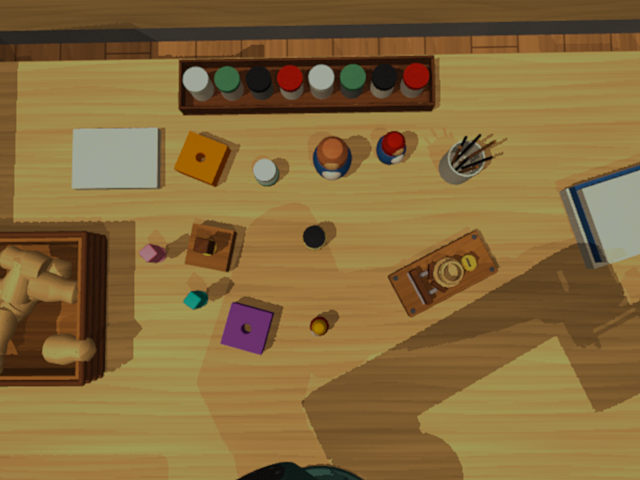

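View pics/scene.png

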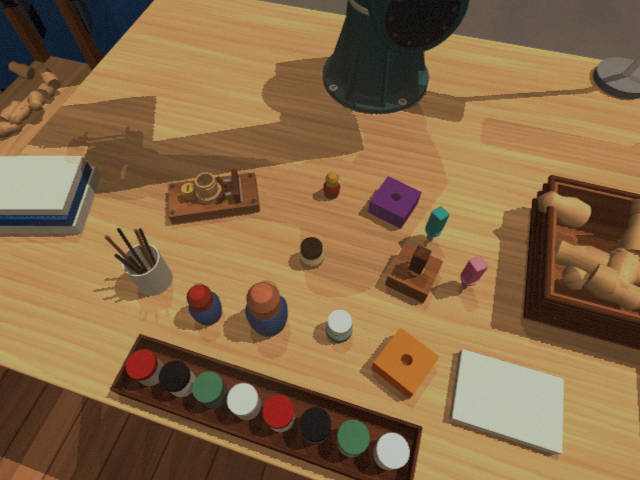

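```bash
python3 - <<'E'
import cv2,numpy as np
t=cv2.imread('pics/top.png');c=cv2.imread('pics/scene.png')
f=lambda im,x,y:cv2.resize(im[y:y+75,x:x+100],(400,300),interpolation=cv2.INTER_CUBIC)
g=np.vstack([np.hstack([f(t,150,215),f(c,375,225)]),np.hstack([f(t,395,225),f(c,165,155)])])
cv2.imwrite('pics/b.png',g)
E
```

```text
(no output)
```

View pics/b.png

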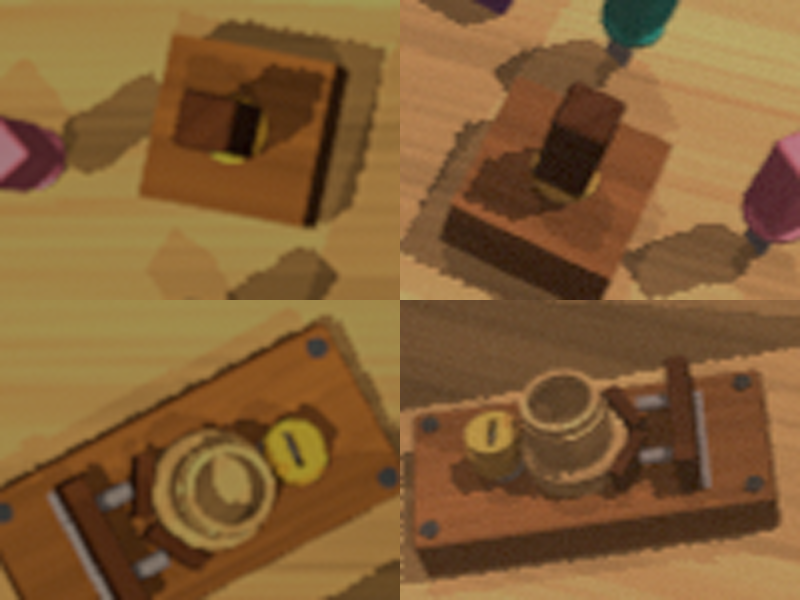

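Candidates, in top-view pixels: brown driver in the brown stand at (201,246), pink at (152,253), turquoise at (196,299). The brown driver, upright in the plain wooden stand, is the one meant. The crop confirms this: its wooden handle and brass collar sit on the brown block. The purple (248,329) and orange (204,160) blocks are look-alikes. The slot of the brass head is at about (469,263), lying roughly across the board.

Call:
arm_command --commands '[[[2.9, -3.2, 0], 0, 0], [[2.9, -3.2, 0], 0, 0], [[2.9, -3.2, 0], 0, 0], [[2.9, -3.2, 0], 0, 0], [[2.9, -3.2, 0], 0, 0], [[2.9, -3.2, 0], 0, 0], [[2.9, -3.2, 0], 0, 0], [[2.9, -3.2, 0], 0, 0], [[2.9, -3.2, 0], 0, 0], [[2.9, -3.2, 0], 0, 0]]'

```text
clock: 2.3
ee_pos: [0.4308, -0.206, 0.2142]
eef_rot: [3.141, -0.0, 0.469]
ft_force: [0.0, -0.7, 0.2]
opening: 0.091
finger_force: 0.0
```

Call:
arm_command --commands '[[[2.9, -3.2, 0], 0, 0], [[2.9, -3.2, 0], 0, 0], [[2.9, -3.2, 0], 0, 0], [[2.9, -3.2, 0], 0, 0], [[2.9, -3.2, 0], 0, 0], [[2.9, -3.2, 0], 0, 0], [[2.9, -3.2, 0], 0, 0], [[2.9, -3.2, 0], 0, 0], [[2.0, -2.2, 0], 0, 0], [[0, 0, 0], 0, 0]]'

```text
clock: 3.3
ee_pos: [0.5302, 0.1573, 0.2141]
eef_rot: [-3.141, -0.001, 0.473]
ft_force: [-0.2, -1.3, -0.8]
opening: 0.0911
finger_force: 0.0
```

```bash
python3 - <<'E'
from h import *
np.set_printoptions(precision=4,suppress=True)
s=robot.state();print(s['ee_pos'],s['eef_rot'],s['qpos'])
w=shot('wrist','w1.png');print(w['position'],w['orientation'])
for n,z in (('driver',.006),('stand',0),('blade',.006)):
  for l in robot.landmark_of(n,w)[:3]: print(n,l['score'],l['location'],atz(w,l['location'],z))
for b in robot.boxes_of('driver',w)[:3]: print(b)
E
```

```text
[0.5302 0.1573 0.2141] [-3.1415 -0.0008  0.4726] [0.2461 0.1479 2.0332 0.0004 0.9597 1.3441]
[0.6046 0.1945 0.3844] [ 2.8463  0.0008 -1.0974]
driver 0.87 [210.4, 240.5] [0.452  0.2351 0.006 ]
driver 0.76 [164.9, 117.7] [0.5401 0.3161 0.006 ]
driver 0.62 [287.4, 155.8] [0.5599 0.2036 0.006 ]
stand 0.95 [283.0, 315.3] [0.4081 0.1357 0.    ]
stand 0.9 [282.3, 153.0] [0.5594 0.2091 0.    ]
blade 0.79 [163.1, 118.1] [0.539  0.3174 0.006 ]
blade 0.74 [211.9, 243.5] [0.4498 0.2326 0.006 ]
{'rect': [248.7, 139.6, 49.9, 50.0], 'score': 0.64}
{'rect': [118.3, 239.6, 96.8, 61.2], 'score': 0.64}
{'rect': [58.5, 109.6, 104.8, 50.3], 'score': 0.55}
```

View pics/w1.png

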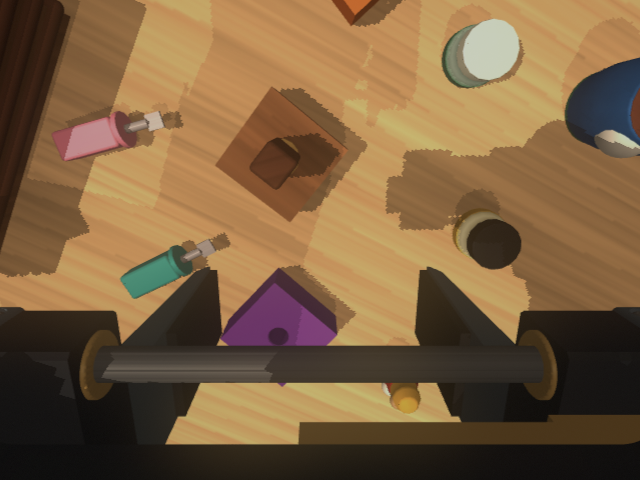

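Call:
arm_command --commands '[[[0, -3.2, 2], 0, 0], [[0.1, -3.3, 2], 0, 0], [[0, 0, 1], 8, 0], [[0, 0, 0], 8, 0], [[0, 0, 0], 8, 0], [[0, 0, 0], 8, 0], [[0, 0, 0], 3, 0], [[0, 0, 0], 0, 0], [[0, 0, 0], 0, 0], [[0, 0, 0], 0, 0]]'

```text
clock: 4.55
ee_pos: [0.501, 0.2124, 0.164]
eef_rot: [-3.142, -0.0, -0.14]
ft_force: [-0.7, 0.5, 0.1]
opening: 0.0911
finger_force: 0.0
```

```bash
python3 - <<'E'
from h import *
np.set_printoptions(precision=4,suppress=True)
s=robot.state();print(s['ee_pos'],s['eef_rot'],s['qpos'])
w=shot('wrist','w2.png');print(w['position'],w['orientation'])
for n,z in (('driver',.006),('stand',0),('blade',.006)):
  for l in robot.landmark_of(n,w)[:3]: print(n,l['score'],l['location'],atz(w,l['location'],z))
u=proj(w,[.556,.208,.09]);print(u)
x,y=(u-[100,75]).astype(int);x=max(x,0);y=max(y,0)
cv2.imwrite('pics/w2c.png',cv2.resize(w['frame'][y:y+150,x:x+200,::-1],(800,600),interpolation=cv2.INTER_CUBIC));print(x,y)
import pickle;pickle.dump({k:w[k] for k in('position','orientation','intrinsics')},open('w2.pkl','wb'))
E
```

```text
[0.501  0.2124 0.164 ] [-3.1416 -0.0001 -0.1402] [ 0.3582  0.2051  2.0746 -0.      0.8618  2.0692]
[0.5837 0.2006 0.3342] [ 2.8453  0.     -1.7101]
driver 0.89 [186.3, 193.5] [0.5376 0.3162 0.006 ]
driver 0.67 [303.5, 279.8] [0.4487 0.2323 0.006 ]
driver 0.63 [316.9, 146.4] [0.5602 0.2048 0.006 ]
stand 0.86 [414.9, 305.6] [0.4071 0.1363 0.    ]
blade 0.9 [185.9, 192.7] [0.5383 0.3164 0.006 ]
blade 0.6 [306.4, 276.3] [0.4516 0.2293 0.006 ]
[312.1436 164.7146]
212 89
```

View pics/w2c.png

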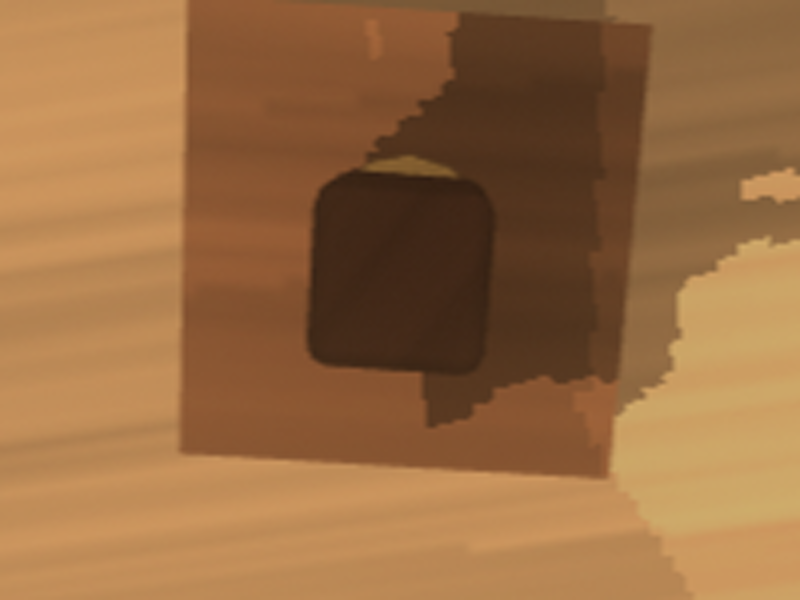

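```bash
python3 - <<'E'
from h import *
import pickle
np.set_printoptions(precision=4,suppress=True)
w=pickle.load(open('w2.pkl','rb'))
px=lambda q:np.array(q)/4+[212,89]
T=[atz(w,px(q),.101)[:2] for q in [(307,361),(484,374),(494,184),(318,172)]]
S=[atz(w,px(q),.04)[:2] for q in [(181,453),(608,478),(651,25),(188,-1)]]
for P in(T,S):
  P=np.array(P);print(P,P.mean(0))
  for i in range(4):
    d=P[(i+1)%4]-P[i];print(np.linalg.norm(d),np.degrees(np.arctan2(d[1],d[0])))
E
```

```text
[[0.5509 0.2222]
 [0.5455 0.1972]
 [0.5717 0.1924]
 [0.5768 0.2165]] [0.5612 0.2071]
0.025633638755295653 -102.19380058616902
0.02667927272266344 -10.36592186925348
0.024635132050020592 78.2367833892179
0.02648097802439795 167.48551943910397
[[0.5287 0.2537]
 [0.513  0.1759]
 [0.5911 0.1602]
 [0.6063 0.2381]] [0.5598 0.207 ]
0.07935261569526499 -101.40208297390011
0.07964276288113625 -11.393898058028503
0.07940190117739314 78.99024868741438
0.07909908530269286 168.6405099867877
```

The crop shows the handle top with corners at about (307,361), (484,374), (494,184) and (318,172). That puts the driver at (0.561, 0.207), turned -12°, the same angle as the stand.

Call:
arm_command --commands '[[[0, 0, 0], 4, 0], [[3, -0.3, 0], 0, 0], [[3, -0.4, 0], 0, 0], [[0, 0, 0], 0, 0], [[0, 0, 3], 0, 0], [[0, 0, 3], 0, 0], [[0, 0, 3], 0, 0], [[0, 0, 1.5], 0, 0], [[0, 0, 0.8], 0, 0], [[0, 0, 0], 0, 0]]'

```text
clock: 5.75
ee_pos: [0.5608, 0.2071, 0.0506]
eef_rot: [3.141, 0.001, -0.211]
ft_force: [-0.3, -0.2, 0.7]
opening: 0.0914
finger_force: 0.0
```

Call:
arm_command --commands '[[[0, 0, 0], 0, 255], [[0, 0, 0], 0, 255], [[0, 0, 0], 0, 255], [[0, 0, 0], 0, 255], [[0, 0, 0], 0, 255], [[0, 0, 0], 0, 255], [[0, 0, 0], 0, 255], [[0, 0, 0], 0, 255], [[0, 0, 0], 0, 255], [[0, 0, 0], 0, 255]]' --grip_force 40

```text
clock: 6.75
ee_pos: [0.561, 0.2071, 0.0509]
eef_rot: [3.142, 0.0, -0.211]
ft_force: [-0.6, 0.3, -0.2]
opening: 0.0261
finger_force: 40.0
```

Call:
arm_command --commands '[[[0, 0, -1], 0, 255], [[0, 0, -2], 0, 255], [[0, 0, -3], 0, 255], [[0, 0, -3], 0, 255], [[0, 0, -3], 0, 255], [[0, 0, -2], 0, 255], [[0, 0, 0], -6, 255], [[0, 0, 0], -8, 255], [[0, 0, 0], -6, 255], [[0, 0, 0], 0, 255]]'

```text
clock: 7.75
ee_pos: [0.561, 0.2071, 0.1916]
eef_rot: [-3.142, -0.0, 0.14]
ft_force: [0.0, 0.0, -1.5]
opening: 0.026
finger_force: 40.0
```

```bash
python3 - <<'E'
from h import *
np.set_printoptions(precision=4,suppress=True)
s=robot.state();print(s['ee_pos'],s['eef_rot'],s['opening'])
c=shot('scene')
q=s['ee_pos']-np.array([0,0,.0445]);u=proj(c,q);print(u)
for l in robot.landmark_of('blade',c)[:3]: print(l)
yaw=s['eef_rot'][2]
for a in(0,np.pi/2):
  d=.007*np.array([np.cos(yaw+a),np.sin(yaw+a),0]);print(a,(proj(c,q+d)-proj(c,q-d)))
x,y=(u-[40,45]).astype(int)
cv2.imwrite('pics/s2.png',cv2.resize(c['frame'][y:y+60,x:x+80,::-1],(800,600),interpolation=cv2.INTER_CUBIC));print(x,y)
E
```

```text
[0.561  0.2071 0.1916] [-3.1415 -0.0003  0.1398] 0.02595593128364984
[426.8864 238.9766]
{'location': [425.8, 238.6], 'score': 0.91}
{'location': [473.1, 280.5], 'score': 0.82}
0 [-0.2801  7.0664]
1.5707963267948966 [8.4641 1.1518]
386 193
```

View pics/s2.png

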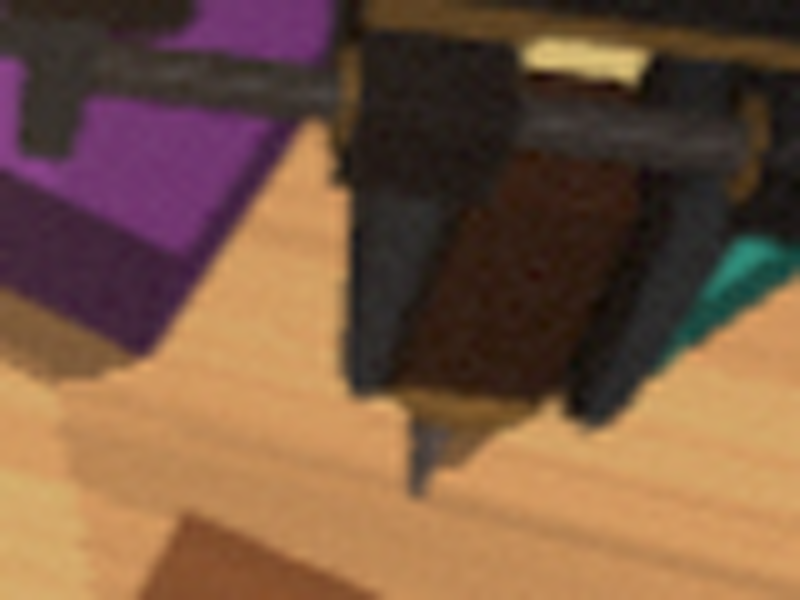

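The crop shows the blade edge-on, its tip at about (428,242) in the scene image, so the blade's width lies along the tool's x.

Call:
arm_command --commands '[[[-0.6, 2, 0], 0, 255], [[-1.3, 4.2, 0], 0, 255], [[-1.3, 4.2, 0], 0, 255], [[-1.3, 4.2, 0], 0, 255], [[-1.3, 4.2, 0], 0, 255], [[-1.3, 4.2, 0], 0, 255], [[-1.3, 4.2, 0], 0, 255], [[-1.3, 4.2, 0], 0, 255], [[-1.3, 4.2, 0], 0, 255], [[-1.3, 4.2, 0], 0, 255]]'

```text
clock: 8.85
ee_pos: [0.4935, -0.2058, 0.1913]
eef_rot: [3.141, -0.0, 0.135]
ft_force: [0.9, 0.3, -0.8]
opening: 0.0258
finger_force: 40.0
```

Call:
arm_command --commands '[[[-1.3, 4.2, 0], 0, 255], [[-1.3, 4.2, 0], 0, 255], [[-0.6, 2, 0], 0, 255], [[0, 0, 0], -7, 255], [[0, 0, 0], -7, 255], [[0, 0, 0], -6, 255], [[0, 0, 0], 0, 255], [[0, 0, 0], 0, 255], [[0, 0, 0], 0, 255], [[0, 0, 0], 0, 255]]'

```text
clock: 9.85
ee_pos: [0.4767, -0.3114, 0.191]
eef_rot: [-3.142, -0.0, 0.485]
ft_force: [0.6, 0.0, -1.8]
opening: 0.026
finger_force: 40.0
```

```bash
python3 - <<'E'
from h import *
import pickle
np.set_printoptions(precision=4,suppress=True)
s=robot.state();print(s['ee_pos'],s['eef_rot'],s['qpos'])
w=shot('wrist','w3.png')
for n,z in (('slot',.06),('head',.05),('blade',.147)):
  for l in robot.landmark_of(n,w)[:3]: print(n,l['score'],l['location'],atz(w,l['location'],z))
pickle.dump({k:w[k] for k in('position','orientation','intrinsics')},open('w3.pkl','wb'))
u=proj(w,[.525,-.282,.06]);t=proj(w,s['ee_pos']-[0,0,.0445]);print(u,t)
x,y=np.maximum((u-[50,37]).astype(int),0)
cv2.imwrite('pics/w3c.png',cv2.resize(w['frame'][y:y+75,x:x+100,::-1],(800,600),interpolation=cv2.INTER_CUBIC));print(x,y)
E
```

```text
[ 0.4767 -0.3114  0.191 ] [-3.1416 -0.      0.4854] [-0.6196  0.2057  2.0133  0.      0.9227  0.4658]
slot 0.6 [311.0, 147.3] [ 0.5284 -0.279   0.06  ]
slot 0.48 [231.2, 147.9] [ 0.5008 -0.2277  0.06  ]
head 0.71 [308.9, 148.0] [ 0.5264 -0.278   0.05  ]
blade 0.77 [316.7, 270.5] [ 0.4757 -0.3118  0.147 ]
[312.5329 153.4299] [316.8868 268.3713]
262 116
```

View pics/w3c.png

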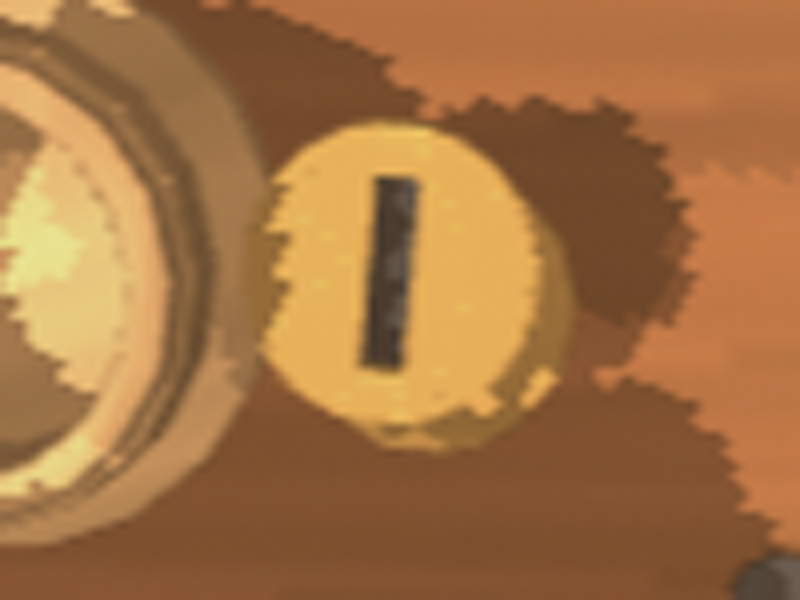

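```bash
python3 - <<'E'
from h import *
import pickle
np.set_printoptions(precision=4,suppress=True)
w=pickle.load(open('w3.pkl','rb'));s=robot.state()
px=lambda q:np.array(q)/8+[262,116]
C=[(376,177),(420,179),(404,370),(360,368)]
P=np.array([atz(w,px(q),.06)[:2] for q in C]);m=P.mean(0)
d=(P[0]+P[1]-P[2]-P[3])/2;yaw=np.arctan2(d[1],d[0])
print(P,m,np.linalg.norm(d),np.degrees(yaw),np.linalg.norm(P[0]-P[1]))
y0=s['eef_rot'][2]
tx=np.array([np.cos(y0),np.sin(y0)]);ty=np.array([np.sin(y0),-np.cos(y0)])
e=m-s['ee_pos'][:2];print('tool shift',e@tx,e@ty,'turn cw',np.degrees(y0-yaw))
im=cv2.imread('pics/w3.png')
t=s['ee_pos'].copy()
for z in(-.006,-.011,-.0445):
  c=t+[0,0,z]
  for a in np.arange(0,360,45):
    r=.016 if z>-.02 else .007
    v=r*(np.cos(np.radians(a))*np.r_[tx,0]+np.sin(np.radians(a))*np.r_[ty,0]);u=proj(w,c+v)
    cv2.circle(im,tuple(int(k) for k in u),0,(0,255,0) if z>-.01 else (0,0,255) if z>-.02 else (255,255,0),-1)
cv2.imwrite('pics/w3d.png',cv2.resize(im[220:340,237:397],(800,600),interpolation=cv2.INTER_NEAREST))
E
```

```text
[[ 0.5334 -0.2747]
 [ 0.5352 -0.2783]
 [ 0.5193 -0.2849]
 [ 0.5176 -0.2813]] [ 0.5264 -0.2798] 0.01715925399294563 22.675486317798587 0.003985179852426126
tool shift 0.0587281266926748 -0.004740540945133035 turn cw 5.20903174252081
```

View pics/w3d.png

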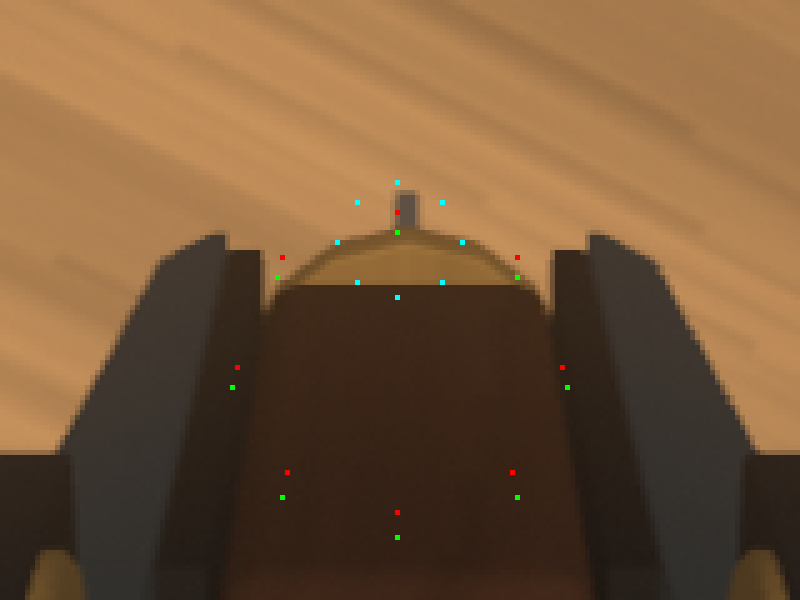

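The w3 crop shows the slot centred at about (311,150), 17 mm long and turned 22.7°. The last crop shows the blade tip about 2 px right of and below its predicted pixel, a camera bias of about 1 mm. I correct for that with the shift relative to the tip: x +5.99 cm, y -0.58 cm, then 5.2° clockwise.

Call:
arm_command --commands '[[[2, -0.2, 0], 0, 255], [[2, -0.2, 0], 0, 255], [[2, -0.18, 0], 0, 255], [[0, 0, 0], 5.2, 255], [[0, 0, 2], 0, 255], [[0, 0, 2.5], 0, 255], [[0, 0, 2], 0, 255], [[0, 0, 1.3], 0, 255], [[0, 0, 0], 0, 255], [[0, 0, 0], 0, 255]]'

```text
clock: 11.05
ee_pos: [0.5273, -0.2784, 0.1134]
eef_rot: [3.141, -0.0, 0.396]
ft_force: [0.9, -0.2, -1.6]
opening: 0.0261
finger_force: 40.0
```

```bash
python3 - <<'E'
from h import *
np.set_printoptions(precision=4,suppress=True)
s=robot.state();print(s['ee_pos'],s['eef_rot'],s['ft_force'],s['wrist_torque'])
ims=[]
for n in('wrist','scene','top'):
  p=shot(n);u=proj(p,s['ee_pos']-[0,0,.047]);a=(40,60) if n=='wrist' else (20,30)
  print(n,u);x,y=(u-[a[0],a[1]/2]).astype(int)
  ims.append(cv2.resize(p['frame'][y:y+a[1],x:x+2*a[0],::-1],(400,300),interpolation=cv2.INTER_CUBIC))
cv2.imwrite('pics/h1.png',np.vstack([np.hstack(ims[:2]),np.hstack([ims[2],ims[2]*0])]))
E
```

```text
[ 0.5273 -0.2784  0.1134] [ 3.1414 -0.0001  0.3964] [ 0.86   -0.2134 -1.6411] [ 0.0015 -0.026  -0.0618]
wrist [316.9695 266.8977]
scene [186.3411 185.9467]
top [469.7046 261.2752]
```

View pics/h1.png

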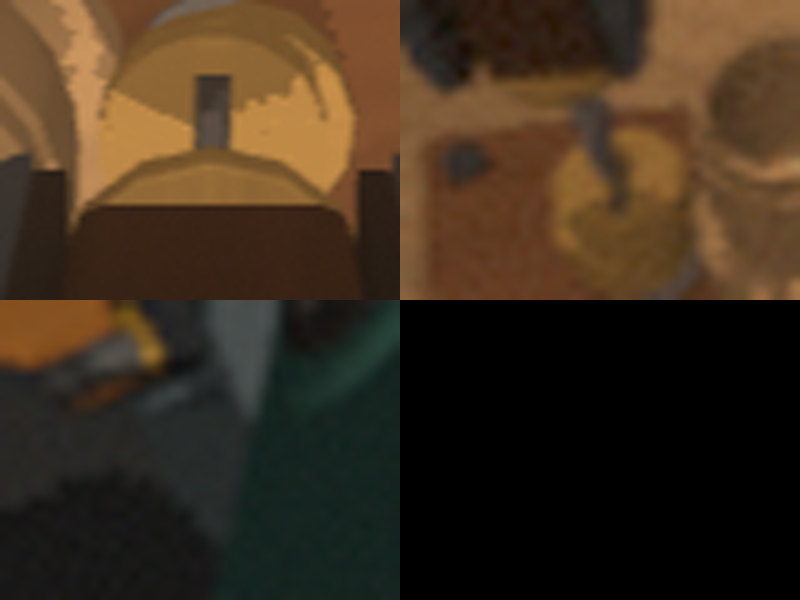

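The wrist crop (left) shows the blade right over the slot, to within about 0.3 mm across. Lower gently and watch the force.

Call:
arm_command --commands '[[[0, 0, 0.4], 0, 255], [[0, 0, 0.3], 0, 255], [[0, 0, 0.2], 0, 255], [[0, 0, 0.2], 0, 255], [[0, 0, 0], 0, 255], [[0, 0, 0], 0, 255], [[0, 0, 0], 0, 255], [[0, 0, 0], 0, 255], [[0, 0, 0], 0, 255], [[0, 0, 0], 0, 255]]'

```text
clock: 12.2
ee_pos: [0.527, -0.2783, 0.102]
eef_rot: [3.142, -0.0, 0.396]
ft_force: [0.3, 0.1, -1.4]
opening: 0.0258
finger_force: 40.0
```

```bash
python3 - <<'E'
from h import *
np.set_printoptions(precision=4,suppress=True)
s=robot.state();print(s['ee_pos'],s['eef_rot'],s['ft_force'],s['wrist_torque'])
E
```

```text
[ 0.527  -0.2783  0.102 ] [ 3.1415 -0.0001  0.3965] [ 0.2564  0.0533 -1.3793] [-0.0392  0.0066 -0.0287]
```

Call:
arm_command --commands '[[[0, 0, 0.2], 0, 255], [[0, 0, 0.15], 0, 255], [[0, 0, 0.1], 0, 255], [[0, 0, 0], 0, 255], [[0, 0, 0], 0, 255], [[0, 0, 0], 0, 255], [[0, 0, 0], 0, 255], [[0, 0, 0], 0, 255], [[0, 0, 0], 0, 255], [[0, 0, 0], 0, 255]]'

```text
clock: 13.2
ee_pos: [0.527, -0.2783, 0.0975]
eef_rot: [3.142, -0.0, 0.397]
ft_force: [-0.7, -0.1, 1.1]
opening: 0.0258
finger_force: 40.0
```

```bash
python3 - <<'E'
from h import *
np.set_printoptions(precision=4,suppress=True)
F=[];T=[]
for i in range(5):
  s=robot.state();F.append(s['ft_force']);T.append(s['wrist_torque']);shot('scene')
print(s['ee_pos'],s['eef_rot'],np.mean(F,0),np.mean(T,0),np.std(T,0))
E
```

```text
[ 0.527  -0.2783  0.0975] [ 3.1415 -0.0001  0.3965] [-0.4283  0.158   0.731 ] [ 0.0472  0.0865 -0.0066] [0.0234 0.0385 0.0353]
```

Seated: the blade is at the slot floor with about 1.8 N of pressure. Now turn clockwise in steps and read the torque.

Call:
arm_command --commands '[[[0, 0, 0.05], 2, 255], [[0, 0, 0], 3, 255], [[0, 0, 0], 3, 255], [[0, 0, 0], 3, 255], [[0, 0, 0], 3, 255], [[0, 0, 0], 3, 255], [[0, 0, 0], 3, 255], [[0, 0, 0], 0, 255], [[0, 0, 0], 0, 255], [[0, 0, 0], 0, 255]]'

```text
clock: 14.45
ee_pos: [0.5272, -0.2787, 0.0971]
eef_rot: [3.141, -0.001, 0.049]
ft_force: [-0.9, -6.5, 1.7]
opening: 0.0256
finger_force: 40.0
```

```bash
cat > rd.py <<'E'
from h import *
np.set_printoptions(precision=3,suppress=True)
F=[];T=[]
for i in range(6):
  s=robot.state();F.append(s['ft_force']);T.append(s['wrist_torque']);p=robot.camera('wrist')
print(s['clock'],s['ee_pos'],s['eef_rot'],s['qpos'][5],np.mean(F,0),np.mean(T,0),np.std(T,0)[2])
E
python3 rd.py
```

```text
14.7 [ 0.527 -0.279  0.097] [ 3.141 -0.001  0.049] 0.9967382321572108 [-0.749 -5.631  1.648] [-1.268  0.217  0.048] 0.02285862641441401
```

Call:
arm_command --commands '[[[0, 0.05, 0], 0, 255], [[0, 0, 0], 2, 255], [[0, 0, 0], 2, 255], [[0, 0, 0], 2, 255], [[0, 0, 0], 2, 255], [[0, 0, 0], 2, 255], [[0, 0, 0], 0, 255], [[0, 0, 0], 0, 255], [[0, 0, 0], 0, 255], [[0, 0, 0], 0, 255]]'

```text
clock: 15.75
ee_pos: [0.5272, -0.279, 0.0971]
eef_rot: [3.141, -0.0, -0.125]
ft_force: [-0.4, -5.3, 1.4]
opening: 0.0259
finger_force: 40.0
```

```bash
python3 rd.py
```

```text
16.0 [ 0.527 -0.279  0.097] [ 3.141 -0.    -0.125] 1.1703795820571792 [-0.6   -5.101  1.728] [-1.208  0.134  0.065] 0.04817993645141605
```

Call:
arm_command --commands '[[[0, 0.06, 0], 0, 255], [[0, 0, 0], 2, 255], [[0, 0, 0], 2, 255], [[0, 0, 0], 2, 255], [[0, 0, 0], 2, 255], [[0, 0, 0], 0, 255], [[0, 0, 0], 0, 255], [[0, 0, 0], 0, 255], [[0, 0, 0], 0, 255], [[0, 0, 0], 0, 255]]'

```text
clock: 17.05
ee_pos: [0.527, -0.2794, 0.097]
eef_rot: [3.142, -0.0, -0.266]
ft_force: [2.1, -3.1, 2.2]
opening: 0.0261
finger_force: 40.0
```

```bash
python3 rd.py
```

```text
17.3 [ 0.527 -0.279  0.097] [-3.142 -0.    -0.267] 1.3108905251903864 [ 1.579 -2.905  1.978] [-0.615 -0.282  0.071] 0.029647730908528618
```

Call:
arm_command --commands '[[[0, 0.03, 0], 0, 255], [[0, 0, 0], 2, 255], [[0, 0, 0], 2, 255], [[0, 0, 0], 2, 255], [[0, 0, 0], 2, 255], [[0, 0, 0], 2, 255], [[0, 0, 0], 0, 255], [[0, 0, 0], 0, 255], [[0, 0, 0], 0, 255], [[0, 0, 0], 0, 255]]'

```text
clock: 18.35
ee_pos: [0.5269, -0.2796, 0.0969]
eef_rot: [-3.142, 0.0, -0.441]
ft_force: [1.7, -2.7, 2.3]
opening: 0.0256
finger_force: 40.0
```

```bash
python3 rd.py
```

```text
18.6 [ 0.527 -0.28   0.097] [-3.142 -0.    -0.441] 1.4848779772116492 [ 2.328 -2.348  2.451] [-0.506 -0.478  0.13 ] 0.012096317183512718
```

Call:
arm_command --commands '[[[0, 0.02, 0], 0, 255], [[0, 0, 0], 2, 255], [[0, 0, 0], 2, 255], [[0, 0, 0], 2, 255], [[0, 0, 0], 1, 255], [[0, 0, 0], 0, 255], [[0, 0, 0], 0, 255], [[0, 0, 0], 0, 255], [[0, 0, 0], 0, 255], [[0, 0, 0], 0, 255]]'

```text
clock: 19.65
ee_pos: [0.5268, -0.2798, 0.0969]
eef_rot: [-3.142, -0.0, -0.563]
ft_force: [2.9, -1.1, 2.6]
opening: 0.0258
finger_force: 40.0
```

```bash
python3 rd.py; python3 rd.py
```

```text
19.9 [ 0.527 -0.28   0.097] [-3.142 -0.    -0.563] 1.6068379015292522 [ 2.701 -1.915  2.227] [-0.44  -0.602  0.165] 0.029219859773662066
20.2 [ 0.527 -0.28   0.097] [-3.142 -0.    -0.563] 1.6068451323865829 [ 2.805 -2.225  1.997] [-0.467 -0.591  0.162] 0.023778653667165372
```

Call:
arm_command --commands '[[[0, 0, 0], 1, 255], [[0, 0, 0], 2, 255], [[0, 0, 0], 2, 255], [[0, 0, 0], 1, 255], [[0, 0, 0], 0, 255], [[0, 0, 0], 0, 255], [[0, 0, 0], 0, 255], [[0, 0, 0], 0, 255], [[0, 0, 0], 0, 255], [[0, 0, 0], 0, 255]]'

```text
clock: 21.25
ee_pos: [0.5268, -0.2799, 0.0969]
eef_rot: [3.142, -0.0, -0.668]
ft_force: [1.9, -3.7, 1.9]
opening: 0.0263
finger_force: 40.0
```

```bash
python3 rd.py; python3 rd.py
```

```text
21.5 [ 0.527 -0.28   0.097] [ 3.142 -0.    -0.668] 1.711588674799285 [ 1.795 -4.681  2.289] [-1.024 -0.292  0.197] 0.02763144502468948
21.8 [ 0.527 -0.28   0.097] [ 3.142  0.    -0.668] 1.711543532163844 [ 1.294 -4.84   1.996] [-1.007 -0.318  0.2  ] 0.02884115704547298
```

Torque is at 0.20 N m. Back off into the play, then lift straight out.

Call:
arm_command --commands '[[[0, 0, 0], -2, 255], [[0, 0, 0], -2, 255], [[0, 0, 0], -1.5, 255], [[0, 0, 0], 0, 255], [[0, 0, 0], 0, 255], [[0, 0, -0.3], 0, 255], [[0, 0, -0.5], 0, 255], [[0, 0, -2], 0, 255], [[0, 0, -4], 0, 255], [[0, 0, -4], 0, 255]]'

```text
clock: 22.85
ee_pos: [0.5257, -0.2789, 0.2056]
eef_rot: [-3.141, 0.003, -0.573]
ft_force: [0.3, -0.7, -1.5]
opening: 0.0263
finger_force: 40.0
```

Call:
arm_command --commands '[[[0, 0, 0], -7, 255], [[0, 0, 0], -7, 255], [[0, 0, 0], -7, 255], [[-0.3, -2, 0], 0, 255], [[-0.6, -4, 0], 0, 255], [[-0.6, -4, 0], 0, 255], [[-0.6, -4, 0], 0, 255], [[-0.6, -4, 0], 0, 255], [[-0.6, -4, 0], 0, 255], [[-0.6, -4, 0], 0, 255]]'

```text
clock: 23.85
ee_pos: [0.5407, -0.0154, 0.205]
eef_rot: [-3.141, 0.001, -0.206]
ft_force: [0.7, 0.6, -1.6]
opening: 0.0261
finger_force: 40.0
```

Call:
arm_command --commands '[[[-0.6, -4, 0], 0, 255], [[-0.6, -4, 0], 0, 255], [[-0.6, -4, 0], 0, 255], [[-0.6, -4, 0], 0, 255], [[-0.6, -4, 0], 0, 255], [[-0.5, -4, 0], 0, 255], [[0, -2, 0], 0, 255], [[0, 0, 0], 0, 255], [[0, 0, 0], 0, 255], [[0, 0, 0], 0, 255]]'

```text
clock: 24.85
ee_pos: [0.5602, 0.2432, 0.2048]
eef_rot: [3.141, 0.001, -0.207]
ft_force: [-0.3, 1.2, -2.0]
opening: 0.0259
finger_force: 40.0
```

```bash
python3 - <<'E'
from h import *
np.set_printoptions(precision=4,suppress=True)
s=robot.state();print(s['ee_pos'],s['eef_rot'],s['ft_force'],s['qpos'])
y0=s['eef_rot'][2];e=np.array([.561,.2071])-s['ee_pos'][:2]
print(e@[np.cos(y0),np.sin(y0)],e@[np.sin(y0),-np.cos(y0)],np.degrees(y0+.211))
ims=[]
for n,b in(('top',(395,225)),('scene',(165,155)),('scene',(375,205))):
  p=shot(n);ims.append(cv2.resize(p['frame'][b[1]:b[1]+75,b[0]:b[0]+100,::-1],(400,300),interpolation=cv2.INTER_CUBIC))
cv2.imwrite('pics/r1.png',np.vstack([np.hstack(ims[:2]),np.hstack([ims[2],ims[2]*0])]))
E
```

```text
[0.5602 0.2432 0.2048] [ 3.1411  0.0008 -0.2066] [-0.254   1.2119 -1.9971] [0.3715 0.2526 1.924  0.     0.9659 2.1489]
0.008216867735622154 0.03520216605222403 0.251352378118368
```

View pics/r1.png

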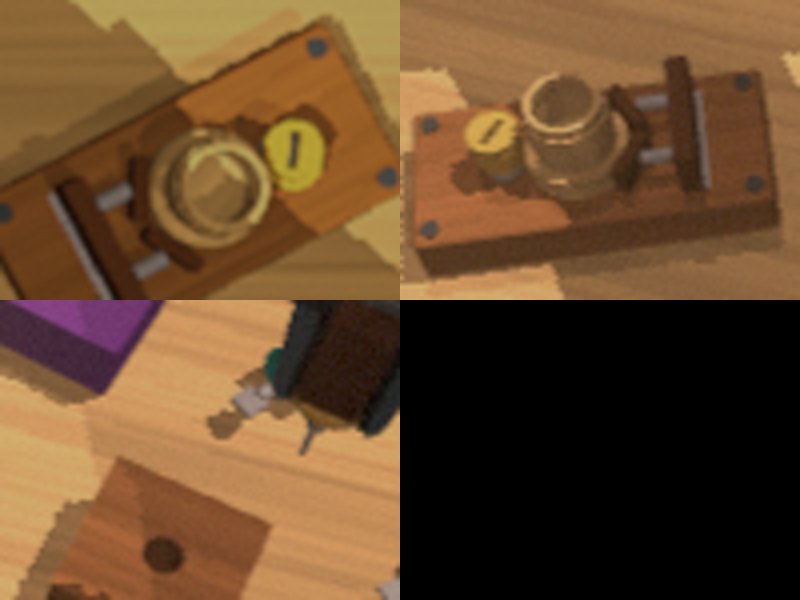

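```bash
cat > sl.py <<'E'
from h import *
def slot(n,p=None):
    p=p or shot(n); S=16
    # rectify 40x40 mm patch at z=.06 about the screw: px=.1mm... x right=world x, y down=-world y
    c=np.array([.5268,-.2798]);W=np.float32([[-.02,.02],[.02,.02],[.02,-.02],[-.02,-.02]])
    src=np.float32([proj(p,[*(c+w),.06]) for w in W]);H=cv2.getPerspectiveTransform(src,np.float32([[0,0],[400,0],[400,400],[0,400]]))
    im=cv2.warpPerspective(p['frame'],H,(400,400),flags=cv2.INTER_CUBIC);g=im[:,:,:3].astype(float)
    return im
def ang(im):
    v=im.max(2).astype(float);m=(v<110).astype(np.uint8)
    k,l,st,ce=cv2.connectedComponentsWithStats(m);out=[]
    for i in range(1,k):
        if 400<st[i,4]<14000 and np.hypot(*(ce[i]-200))<70:
            r=cv2.minAreaRect(np.argwhere(l==i)[:,::-1].astype(np.float32))
            ys,xs=np.nonzero(l==i);C=np.cov(xs,-ys);w,V=np.linalg.eigh(C);d=V[:,1]
            out.append((ce[i],st[i,4],np.degrees(np.arctan2(d[1],d[0]))%180,np.sqrt(w)))
    return out
E
python3 - <<'E'
from sl import *
np.set_printoptions(precision=2,suppress=True)
L=[]
for f,n in (('top','top'),('scene','scene')):
  p=robot.camera(n);q=dict(p);q['frame']=cv2.imread(f'pics/{f}.png')[:,:,::-1]
  a=slot(n,q);b=slot(n,p);L+=[a,b];print(n,'before',ang(a),'after',ang(b))
cv2.imwrite('pics/sl.png',np.vstack([np.hstack([cv2.resize(x,(300,300)) for x in L[i:i+2]]) for i in(0,2)])[:,:,::-1])
E
```

```text
top before [(array([191.84, 173.31]), np.int32(5120), np.float64(21.890580816007514), array([ 9.26, 45.49]))] after [(array([197.75, 173.22]), np.int32(3604), np.float64(172.62828380187074), array([ 7.05, 44.6 ]))]
scene before [(array([194.27, 184.48]), np.int32(3135), np.float64(20.771739693158423), array([ 7.09, 36.53]))] after []
```

View pics/sl.png

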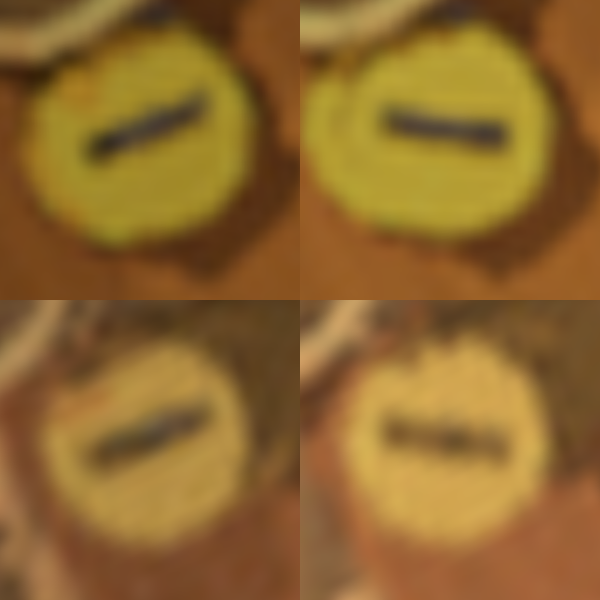

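```bash
python3 - <<'E'
from h import *
np.set_printoptions(precision=2,suppress=True)
a=cv2.imread('pics/w3.png').astype(int);p=shot('wrist','w4.png');b=p['frame'][:,:,::-1].astype(int)
for im in(a,b):
  # handle/brass boundary row per column: largest brightness drop going down
  g=cv2.GaussianBlur(im.sum(2).astype(np.float32),(3,3),0)
  r=[];cs=list(range(296,341,4))
  for c in cs: d=g[268:290,c]-g[270:292,c]; r.append(269+int(d.argmax()))
  print(r)
  # gripper inner edges / handle sides: brown vs grey by R-B
  q=(im[:,:,2]-im[:,:,0])
  print(q[290,276:364:4],q[310,276:364:4])
E
```

```text
[274, 277, 276, 276, 276, 276, 276, 276, 276, 276, 276, 274]
[16 24 23 25 35 35 35 35 35 36 35 35 35 36 38 36 36 36 24 22 23 14] [19 18 18 30 33 33 32 33 32 32 33 33 33 33 34 34 33 34 33 17 17 17]
[274, 270, 276, 276, 276, 276, 276, 276, 276, 276, 271, 274]
[18 27 26 28 36 38 36 37 38 37 36 37 37 38 40 37 37 37 27 26 26 18] [21 21 20 31 32 32 32 33 33 33 32 33 33 33 34 34 34 34 33 20 20 21]
```

The driver sits square in the grip, but the slot shows only about 29° of turn. I go back to the earlier viewing pose and compare by numbers before putting the driver away.

Call:
arm_command --commands '[[[0.1, 2, 0], 0, 255], [[0.2, 4, 0], 0, 255], [[0.2, 4, 0], 0, 255], [[0.2, 4, 0], 0, 255], [[0.2, 4, 0], 0, 255], [[0.2, 4, 0], 0, 255], [[0.2, 4, 0], 0, 255], [[0.2, 4, 0], 0, 255], [[0.2, 4, 0], 0, 255], [[0.2, 4, 0], 0, 255]]'

```text
clock: 26.15
ee_pos: [0.5004, -0.1336, 0.2051]
eef_rot: [3.141, -0.0, -0.206]
ft_force: [1.1, 0.3, -0.4]
opening: 0.026
finger_force: 40.0
```

Call:
arm_command --commands '[[[0.3, 4, 0], 0, 255], [[0.4, 4, 0], 0, 255], [[0.3, 4, 0], 0, 255], [[0.3, 4, 0.7], 0, 255], [[0.2, 2, 0.7], 0, 255], [[0, 0, 0], -8, 255], [[0, 0, 0], -8, 255], [[0, 0, 0], -8, 255], [[0, 0, 0], -8, 255], [[0, 0, 0], -7.6, 255]]'

```text
clock: 27.15
ee_pos: [0.4786, -0.3112, 0.1909]
eef_rot: [-3.141, 0.0, 0.491]
ft_force: [0.3, 0.4, -1.3]
opening: 0.026
finger_force: 40.0
```

```bash
cat > fx.py <<'E'
from h import *
import pickle
def rect(p,z,c=(.505,-.235),yaw=np.radians(27)):
    # patch 140 x 100 mm in fixture axes (u along fixture y), 4 px/mm
    ex=np.array([np.cos(yaw),np.sin(yaw)]);ey=np.array([-np.sin(yaw),np.cos(yaw)])
    Q=[(-.07,-.05),(.07,-.05),(.07,.05),(-.07,.05)]
    src=np.float32([proj(p,[*(np.array(c)+u*ey+v*ex),z]) for u,v in Q])
    return cv2.warpPerspective(p['frame'],cv2.getPerspectiveTransform(src,np.float32([[0,0],[560,0],[560,400],[0,400]])),(560,400),flags=cv2.INTER_CUBIC)
E
python3 - <<'E'
from fx import *; from sl import slot,ang
np.set_printoptions(precision=3,suppress=True)
s=robot.state();print(s['clock'],s['ee_pos'],s['eef_rot'])
w=shot('wrist','w5.png');o=pickle.load(open('w3.pkl','rb'));o['frame']=cv2.imread('pics/w3.png')[:,:,::-1]
pickle.dump({k:w[k] for k in('position','orientation','intrinsics')},open('w5.pkl','wb'))
print('slot',ang(slot('',o)),ang(slot('',w)))
for n in('shell','stop','fixture','slot','head'):
  for nm,p in(('old',o),('new',w)):
    if nm=='new':print(n,[(round(l['score'],2),atz(p,l['location'],.03 if n!='fixture' else 0)) for l in robot.landmark_of(n,p)[:2]])
for z in(.03,.044,.078):
  a,b=rect(o,z),rect(w,z)
  fl=cv2.calcOpticalFlowFarneback(*[cv2.cvtColor(x,cv2.COLOR_RGB2GRAY) for x in(a,b)],None,.5,4,25,5,7,1.5,0)/4
  print(z,'mm flow along fixture y');print(fl[40:400:40,20:560:40,0])
  cv2.imwrite(f'pics/rect_{z}.png',np.vstack([a,b])[:,:,::-1])
E
```

```text
27.15 [ 0.479 -0.311  0.191] [-3.141  0.     0.491]
slot [(array([197.606, 194.11 ]), np.int32(5088), np.float64(22.628548183725286), array([ 8.874, 48.113]))] [(array([197.244, 194.395]), np.int32(5138), np.float64(171.7763784042326), array([ 9.001, 47.671]))]
shell [(0.92, array([ 0.507, -0.243,  0.03 ]))]
stop [(0.96, array([ 0.496, -0.223,  0.03 ]))]
fixture []
slot [(0.92, array([ 0.526, -0.28 ,  0.03 ]))]
head [(0.89, array([ 0.526, -0.279,  0.03 ]))]
0.03 mm flow along fixture y
[[-0.008 -0.007 -0.021  0.004 -0.001  0.008 -0.    -0.006 -0.004 -0.003
   0.004  0.057  0.218  0.569]
 [ 0.     0.    -0.    -0.     0.097  1.543  0.043  1.211  1.24   0.402
  -0.     0.012 -0.     0.031]
 [ 0.003  0.331  4.306  0.278  1.29   2.08   0.051  0.912  1.191  0.131
   0.062  0.037  0.     0.077]
 [-0.068  0.058  3.063  1.441  1.434  1.159  0.004  0.044  1.439  0.179
   0.236  0.014  0.     0.166]
 [-0.15  -1.324 -2.385  1.148  1.549  0.55   0.697  0.458  2.001  0.897
   0.002 -0.016 -0.     0.082]
 [ 0.749  0.29  -0.301  0.417  1.778  1.709  1.504  2.026  1.445  0.028
  -0.175 -0.057  0.   
[... 1533 characters left out ...]
   0.034  1.575  0.737  0.922  1.046  0.137 -0.353
  -0.083  0.021  0.    -0.08 ]
 [-0.284  0.058  2.332  0.855  1.081  0.013  0.256  0.989  0.313  0.005
  -0.007 -0.003 -0.    -0.013]
 [-0.276  0.632  0.703  1.382  0.924  0.903  0.281  1.423  0.731 -0.017
  -0.    -0.02   0.    -0.091]
 [ 0.004 -1.853 -2.335  0.696  1.667  1.363  1.437  1.176  0.046 -0.012
  -0.004 -0.032  0.    -0.022]
 [ 0.     0.    -0.58   1.205  2.588  3.288  2.088  0.308  0.01  -0.297
  -0.103 -0.041 -0.    -0.045]
 [-0.001  0.     0.001 -0.     0.235  0.002  2.035  1.275 -0.074 -0.082
   0.053 -0.032  0.022  0.006]
 [ 0.167 -0.308  0.314  0.043  0.11   0.074 -0.3   -0.223 -0.101 -0.256
   0.256  0.276  0.137 -0.047]]
```

```bash
python3 - <<'E'
from fx import *
np.set_printoptions(precision=2,suppress=True,linewidth=150)
o=pickle.load(open('w3.pkl','rb'));o['frame']=cv2.imread('pics/w3.png')[:,:,::-1]
w=pickle.load(open('w5.pkl','rb'));w['frame']=cv2.imread('pics/w5.png')[:,:,::-1]
z=.05
a,b=[cv2.cvtColor(rect(x,z),cv2.COLOR_RGB2GRAY) for x in(o,w)]
p0=cv2.goodFeaturesToTrack(a,80,.02,10);lk=dict(winSize=(31,31),maxLevel=2)
p1,st,e=cv2.calcOpticalFlowPyrLK(a,b,p0,None,**lk);p2,_,_=cv2.calcOpticalFlowPyrLK(b,a,p1,None,**lk)
P=np.hstack([p0[:,0],(p1-p0)[:,0]/4,np.abs(p2-p0).max(2)/4,e]);P=P[P[:,4]<.1]
P[:,0]=P[:,0]/4-70;P[:,1]=P[:,1]/4-50
print('y x dy dx fb err (mm)');print(P[np.argsort(P[:,0])][:,:6])
E
```

```text
y x dy dx fb err (mm)
[[-57.75  14.25   0.17   0.06   0.01   2.01]
 [-52.    14.25   0.25   0.07   0.02   4.16]
 [-49.    17.75   0.19   0.18   0.     1.67]
 [-39.25  -3.     1.25   2.49   0.04   3.69]
 [-38.5    6.75   0.8   -0.62   0.04   6.58]
 [-36.75  -8.75   1.43   1.76   0.01   7.4 ]
 [-28.25   6.5    2.01   2.64   0.03   2.85]
 [-18.25 -10.5    2.57   3.28   0.07  10.48]
 [-16.25  10.5    1.6    1.81   0.01   5.16]
 [-15.75  -9.25   1.73   2.85   0.05   8.65]
 [-15.25   7.     1.33   2.12   0.05   5.53]
 [-13.25   3.5    2.02   0.84   0.04   2.59]
 [-12.75  -3.75   1.22   2.59   0.05   9.24]
 [ -2.75  29.     4.07   0.98   0.09   7.41]
 [ -0.5   19.25   2.22   1.42   0.03   4.96]
 [  2.    16.25   2.14   1.45   0.02   4.04]
 [  2.   -24.75   1.08   1.45   0.01   5.21]
 [  4.5  -24.     0.89   1.35   0.02   5.12]
 [  6.    14.25   1.41   1.81   0.07   5.3 ]
 [  8.25  16.75   1.68   1.35   0.01   6.74]
 [ 12.25 -16.75   1.21   1.33   0.05   7.65]
 [ 13.    42.5   -0.33   0.14   0.05   2.05]
 [ 13.25 -14.25   1.25   1.22   0.01   8.65]
 [ 15.5   -8.75   1.25   0.69   0.09   5.48]
 [ 15.75   2.25   1.57  -0.02   0.09   7.39]
 [ 16.75  -2.25   1.49   0.02   0.02   5.27]
 [ 21.25 -22.5    0.21  -0.33   0.06   7.57]
 [ 21.25  -3.     1.06   0.09   0.02   5.12]
 [ 21.5    0.     0.83   0.22   0.06   5.88]
 [ 22.25  29.75  -0.07   0.21   0.01   2.08]
 [ 22.5  -16.25   0.14  -0.14   0.     3.9 ]
 [ 23.5   32.5   -0.     0.17   0.01   1.81]
 [ 23.75  20.     0.01  -0.02   0.     1.88]
 [ 28.25  34.     0.08   0.15   0.     3.1 ]
 [ 35.5  -17.25   0.11   0.03   0.01   3.29]
 [ 35.5   16.5   -0.21  -0.     0.     4.93]
 [ 36.5  -20.     0.05   0.12   0.     4.2 ]
 [ 67.5  -34.75  -0.02   0.59   0.04   5.4 ]]
```

The pad is pushed back only about 1.3 mm and the slot has turned 0.54 rad, so part of the turn was lost when I withdrew. I will re-seat the blade, tighten again and release more carefully.

Call:
arm_command --commands '[[[0, 0, 0], 8, 255], [[0, 0, 0], 8, 255], [[0, 0, 0], 8, 255], [[0, 0, 0], 8, 255], [[0, 0, 0], 4.3, 255], [[2, -1.9, 0], 0, 255], [[2.3, -1.9, 0], 0, 255], [[0, 0, 3.5], 0, 255], [[0, 0, 3], 0, 255], [[0, 0, 1.3], 0, 255]]'

```text
clock: 28.45
ee_pos: [0.5264, -0.2787, 0.1104]
eef_rot: [-3.14, 0.003, -0.15]
ft_force: [-0.3, -0.2, -1.7]
opening: 0.0257
finger_force: 40.0
```

```bash
python3 - <<'E'
from h import *
np.set_printoptions(precision=4,suppress=True,linewidth=200)
s=robot.state();print(s['clock'],s['ee_pos'],s['eef_rot'])
w=shot('wrist','w6.png');im=w['frame'].astype(int)
u=proj(w,s['ee_pos']-[0,0,.0448]);print(u)
x,y=u.astype(int)
m=im[:,:,0]-im[:,:,2]   # brass/wood high, steel & slot low
for r in range(y-26,y+8,2): print(r,m[r,x-12:x+16], im[r,x-12:x+16].max(1) if r%4==0 else '')
E
```

```text
28.45 [ 0.5264 -0.2787  0.1104] [-3.1404  0.003  -0.1496]
[317.6246 268.351 ]
242 [72 75 76 76 75 76 75 75 76 76 77 79 79 79 79 78 79 78 76 76 75 75 76 75 76 75 73 73] 
244 [76 75 75 75 79 84 87 89 89 89 92 93 93 93 94 94 94 92 90 89 89 89 87 82 77 75 75 75] [121 120 119 120 126 134 139 141 141 141 145 148 147 147 148 148 148 146 143 141 141 141 138 130 122 119 118 118]
246 [ 79  85  88  90  90  90  90  90  90  90  90  91  91  90  91  91  90  90  89  91  90  90  90  89  89 105 107  88] 
248 [ 89  89  90  90  89  88  89  89  89  89  89  91  91  91  91  92  92  91  89  89  88  89  89  88  89 104 116 116] [142 141 142 142 141 141 142 141 141 141 142 144 143 144 144 144 144 143 141 141 140 141 141 140 141 165 184 184]
250 [ 89  89  89  89  88  89  89  89  89  89  72  52  51  51  51  51  51  66  85  88  89  89  89  89  88 105 116 116] 
252 [ 90  89  89  88  89  89  89  89  89  89  66  29  20  21  21  21  20  46  77  89  88  88  88  88  88  89 104 117] [142 142 141 141 141 141 141 141 141 141 114  72  63  63  63  62  63  90 126 141 140 140 140 140 140 140 165 184]
254 [ 89  88  88  89  88 
[... 1035 characters left out ...]
9  88  88  88  88  87  84  80  79  76  75  74  74  75  74  71  72  78  86  94 107 114 113 115 116 116 117 117] 
268 [79 74 74 74 74 74 75 76 77 79 80 82 84 86 84 80 78 77 74 73 72 72 73 73 72 73 78 92] [125 119 117 117 118 119 119 120 121 124 126 129 132 136 132 126 124 121 117 116 114 115 116 115 115 116 123 147]
270 [76 78 81 83 88 93 95 97 98 96 96 95 95 95 93 94 95 96 97 94 92 87 84 81 78 76 76 74] 
272 [94 94 94 93 94 93 93 92 93 92 92 93 94 94 92 92 91 92 93 91 89 89 89 90 91 92 93 95] [149 148 148 147 147 147 147 146 146 146 146 147 149 149 146 145 145 146 146 143 140 140 141 142 145 146 148 151]
274 [92 92 92 92 92 93 93 92 93 92 92 93 93 94 93 92 92 93 91 90 88 88 89 89 89 90 90 91]
```

Call:
arm_command --commands '[[[0, 0, 0], 0, 255], [[0, 0, 0], 0, 255], [[0, 0, 0], 0, 255], [[0, 0, 0], 0, 255], [[0, 0, 0], 0, 255], [[0, 0, 0], 0, 255], [[0, 0, 0], 0, 255], [[0, 0, 0], 0, 255], [[0, 0, 0], 0, 255], [[0, 0, 0], 0, 255]]'

```text
clock: 29.5
ee_pos: [0.5276, -0.2796, 0.1129]
eef_rot: [-3.142, 0.0, -0.148]
ft_force: [-0.1, -0.6, -1.2]
opening: 0.0257
finger_force: 40.0
```

```bash
cat > al.py <<'E'
from h import *
np.set_printoptions(precision=4,suppress=True,linewidth=200)
s=robot.state();print(s['clock'],s['ee_pos'],s['eef_rot'])
w=shot('wrist');im=w['frame'].astype(int).max(2);u=proj(w,s['ee_pos']-[0,0,.0448]);x,y=u.astype(int);print(u)
for r in range(y-22,y-1,3): print(r,im[r,x-8:x+14])
E
python3 al.py
```

```text
29.5 [ 0.5276 -0.2796  0.1129] [-3.1416  0.     -0.1481]
[317.5873 268.5577]
246 [142 142 142 142 142 144 145 145 144 144 144 145 143 142 141 141 141 141 141 138 133 125]
249 [142 142 141 142 142 143 143 143 143 143 143 143 143 142 141 141 140 141 141 141 165 184]
252 [141 141 141 141 141 109  65  64  64  64  63  64  99 132 141 141 141 141 141 141 165 184]
255 [140 140 140 140 140 112  76  73  73  67  63  63  98 131 140 140 140 140 140 140 140 165]
258 [141 140 140 140 140 110  74  81  83  80  78  70 103 134 139 139 140 140 140 139 140 164]
261 [140 140 140 140 140 112  80  87  92  92  92  80 127 172 183 183 182 182 183 183 183 183]
264 [140 140 140 141 141 113  80  87  93  93  93  81 127 173 183 183 183 183 184 184 184 184]
```

```bash
python3 - <<'E'
from h import *
s=robot.state();w=shot('wrist');y0=s['eef_rot'][2];tx=np.array([np.cos(y0),np.sin(y0)])
im=w['frame'].astype(int).max(2);print(im[244:266,318]);print(im[244:266,317])
f=lambda r,z:(atz(w,(318.5,r),z)[:2]-s['ee_pos'][:2])@tx*1000
for r in(250,250.5,251):print('slot end',r,f(r,.06))
for r in(254,256,258):print('blade end',r,f(r,.0681))
E
```

```text
[149 147 145 143 143 143 139  97  63  63  63  68  67  68  81  92  92  92
  92  92  93 106]
[149 147 145 143 143 144 139  97  63  64  65  72  71  73  83  92  92  92
  92  92  93 104]
slot end 250 8.434371266147112
slot end 250.5 8.127295249608029
slot end 251 7.819985040178837
blade end 254 8.791252895773267
blade end 256 7.598923783748844
blade end 258 6.402937808860789
```

Aligned across to within 0.2 mm and along to about 0.4 mm. Lower and seat.

Call:
arm_command --commands '[[[0, 0, 0.4], 0, 255], [[0, 0, 0.3], 0, 255], [[0, 0, 0.2], 0, 255], [[0, 0, 0.2], 0, 255], [[0, 0, 0.2], 0, 255], [[0, 0, 0.2], 0, 255], [[0, 0, 0.1], 0, 255], [[0, 0, 0], 0, 255], [[0, 0, 0], 0, 255], [[0, 0, 0], 0, 255]]'

```text
clock: 30.6
ee_pos: [0.5276, -0.2796, 0.0971]
eef_rot: [3.142, -0.0, -0.148]
ft_force: [0.3, -0.3, 1.7]
opening: 0.0256
finger_force: 40.0
```

```bash
sed -i 's/range(6)/range(4)/; s/precision=3/precision=4/' rd.py; python3 rd.py
```

```text
30.75 [ 0.5276 -0.2796  0.097 ] [ 3.1416 -0.0001 -0.1481] 1.1925537996864424 [-0.0714  0.0549  1.9197] [ 0.1493  0.1668 -0.0022] 0.04122816555830644
```

Call:
arm_command --commands '[[[0, 0, 0], 2, 255], [[0, 0, 0], 2, 255], [[0, 0, 0], 2, 255], [[0, 0, 0], 2, 255], [[0, 0, 0], 2, 255], [[0, 0, 0], 0, 255], [[0, 0, 0], 0, 255], [[0, 0, 0], 0, 255], [[0, 0, 0], 0, 255], [[0, 0, 0], 0, 255]]' --grip_force 60

```text
clock: 31.8
ee_pos: [0.5277, -0.2797, 0.097]
eef_rot: [3.141, -0.0, -0.322]
ft_force: [0.7, -1.4, 2.2]
opening: 0.0262
finger_force: 60.0
```

```bash
python3 rd.py
```

```text
31.95 [ 0.5277 -0.2797  0.097 ] [ 3.1415 -0.0004 -0.3225] 1.3669370143567277 [ 0.6722 -1.0062  2.4372] [-0.2014 -0.1491  0.0435] 0.0181334664828744
```

Call:
arm_command --commands '[[[0, 0, 0], 2, 255], [[0, 0, 0], 2, 255], [[0, 0, 0], 2, 255], [[0, 0, 0], 0, 255], [[0, 0, 0], 0, 255], [[0, 0, 0], 0, 255], [[0, 0, 0], 0, 255], [[0, 0, 0], 0, 255], [[0, 0, 0], 0, 255], [[0, 0, 0], 0, 255]]'

```text
clock: 33.0
ee_pos: [0.5277, -0.2797, 0.097]
eef_rot: [3.141, -0.0, -0.427]
ft_force: [0.8, -5.5, 2.9]
opening: 0.0263
finger_force: 60.0
```

```bash
python3 rd.py
```

```text
33.15 [ 0.5276 -0.2797  0.097 ] [ 3.1415 -0.0001 -0.4272] 1.4717263775028713 [ 0.7591 -5.2271  2.2132] [-1.0931 -0.0618  0.1105] 0.016154333146550532
```

Call:
arm_command --commands '[[[0, 0, 0], 2, 255], [[0, 0, 0], 2, 255], [[0, 0, 0], 2, 255], [[0, 0, 0], 0, 255], [[0, 0, 0], 0, 255], [[0, 0, 0], 0, 255], [[0, 0, 0], 0, 255], [[0, 0, 0], 0, 255], [[0, 0, 0], 0, 255], [[0, 0, 0], 0, 255]]'

```text
clock: 34.2
ee_pos: [0.5275, -0.2798, 0.097]
eef_rot: [3.141, -0.0, -0.532]
ft_force: [-1.6, -7.4, 2.1]
opening: 0.0259
finger_force: 60.0
```

```bash
python3 rd.py
```

```text
34.35 [ 0.5275 -0.2798  0.097 ] [ 3.1412 -0.0001 -0.5318] 1.576435445917353 [-0.9729 -6.8764  1.9971] [-1.3797  0.1428  0.1411] 0.0279613752639728
```

```bash
python3 - <<'E'
from h import *
b=shot('wrist','w7.png')['frame'][:,:,::-1].astype(int)
for f in('w3','w7'):
  im=cv2.imread(f'pics/{f}.png').astype(int);g=cv2.GaussianBlur(im.sum(2).astype(np.float32),(3,3),0);r=[]
  for c in range(292,345,4): d=g[262:296,c]-g[264:298,c]; r.append(263+int(d.argmax()))
  q=im[:,:,2]-im[:,:,0];print(f,r);print(q[290,272:368:3],q[330,272:368:3])
E
```

```text
w3 [277, 274, 277, 276, 276, 276, 276, 276, 266, 267, 276, 276, 274, 278]
[15 15 22 24 23 24 33 36 35 37 35 36 35 36 36 36 35 36 36 37 38 37 35 36
 36 31 23 23 23 17 14 14] [14 14 13 14 28 29 31 30 28 30 30 30 30 31 31 31 31 31 30 29 29 32 32 32
 32 33 31 32 14 13 13 14]
w7 [278, 277, 276, 276, 276, 276, 276, 276, 276, 276, 276, 276, 277, 278]
[14 13 20 23 22 22 33 35 35 34 34 34 34 33 32 33 32 33 34 34 35 33 32 33
 32 25 16 17 18 12  8  8] [13 14 12 13 28 28 30 30 28 29 30 30 30 29 30 29 31 29 30 29 29 29 30 31
 31 32 30 26 10 11 11 12]
```

Call:
arm_command --commands '[[[0.02, 0.05, 0], 0, 255], [[0, 0, 0], 2, 255], [[0, 0, 0], 2, 255], [[0, 0, 0], 2, 255], [[0, 0, 0], 0, 255], [[0, 0, 0], 0, 255], [[0, 0, 0], 0, 255], [[0, 0, 0], 0, 255], [[0, 0, 0], 0, 255], [[0, 0, 0], 0, 255]]'

```text
clock: 35.45
ee_pos: [0.5274, -0.2801, 0.0969]
eef_rot: [3.142, 0.0, -0.637]
ft_force: [-0.9, -3.4, 1.7]
opening: 0.0254
finger_force: 60.0
```

```bash
python3 rd.py
```

```text
35.6 [ 0.5275 -0.2801  0.0969] [ 3.1416  0.0001 -0.6366] 1.6803236961277503 [-0.6614 -3.5234  1.8293] [-0.8811  0.1988  0.2026] 0.03057882336206276
```

Call:
arm_command --commands '[[[0, 0, 0], 1, 255], [[0, 0, 0], 0, 255], [[0, 0, 0], 0, 255], [[0, 0, 0], -1, 255], [[0, 0, 0], -1, 255], [[0, 0, 0], -1, 255], [[0, 0, 0], 0, 255], [[0, 0, 0], 0, 255], [[0, 0, 0], 0, 255], [[0, 0, 0], 0, 255]]'

```text
clock: 36.65
ee_pos: [0.5275, -0.2801, 0.0969]
eef_rot: [-3.142, 0.0, -0.602]
ft_force: [-0.3, -2.9, 1.6]
opening: 0.0256
finger_force: 60.0
```

```bash
python3 rd.py
```

```text
36.8 [ 0.5275 -0.2801  0.0969] [-3.1415  0.     -0.6019] 1.6455137420209347 [-0.3092 -3.203   2.3255] [-0.6642  0.2545  0.094 ] 0.034981266944758796
```

Call:
arm_command --commands '[[[0, 0, 0], -1, 255], [[0, 0, 0], -1, 255], [[0, 0, 0], 0, 255], [[0, 0, 0], 0, 255], [[0, 0, 0], 0, 255], [[0, 0, 0], 0, 255], [[0, 0, 0], 0, 255], [[0, 0, 0], 0, 255], [[0, 0, 0], 0, 255], [[0, 0, 0], 0, 255]]'

```text
clock: 37.85
ee_pos: [0.5275, -0.2801, 0.0969]
eef_rot: [-3.142, -0.0, -0.567]
ft_force: [-0.2, -1.8, 1.5]
opening: 0.0258
finger_force: 60.0
```

```bash
python3 rd.py
```

```text
38.0 [ 0.5275 -0.2801  0.0969] [-3.1416  0.     -0.5669] 1.6105585218009402 [-0.1106 -1.7701  1.8767] [-0.3214  0.0759  0.0741] 0.027917374087026967
```

```bash
python3 - <<'E'
from h import *
np.set_printoptions(linewidth=220)
s=robot.state();w=shot('wrist','w8.png')
y0=s['eef_rot'][2];t=s['ee_pos']-[0,0,.0448]
for a in(0,.115,.25,.4): print(a,proj(w,t+[.00875*np.cos(y0+a),.00875*np.sin(y0+a),.0055]))
im=w['frame'].astype(int).max(2)
for r in range(244,272,2): print(r,im[r,300:346])
E
```

```text
0 [318.08202263 257.35993883]
0.115 [316.2550699 257.4579204]
0.25 [314.14379675 257.82390966]
0.4 [311.88612311 258.53983518]
244 [110 109 108 106 104 102 101 100 100 100  99  94  96 100 105 110 110 111 111 113 116 116 115 114 114 115 115 115 115 115 114 114 114 112 106 101  99  99  99  99 100 101 101 101 102 103]
246 [108 107 106 106 104 102 100  97  98 105 109 109 109 109 111 112 116 117 116 114 113 113 114 114 114 114 114 113 113 113 113 112 111 111 111 111 110 106 102 101 101 101 102 101 103 103]
248 [106 107 108 107 106 102 100 107 111 112 114 114 114 115 117 118 117 117 116 115 114 112 112 113 114 112 110 111 111 112 112 112 112 112 110 109 109 109 108 107 105 103 103 103 103 103]
250 [108 108 108 108 106 109 114 114 114 116 117 118 117 117 117 117 117 116 114 111 111 113 114 111 112 115 119 117 114 111 109 112 132 147 140 123 112 108 107 107 107 105 103 103 103 104]
252 [107 109 114 117 116 116 117 115 114 116 118 121 123 130 133 137 143 144 139 137 137 134 131 128 123 115 113 114 111 112 113 115 113 104 118 134 140 142 133 116 106 105 105 102 101 102]
254 [111 114 117 117 11
[... 986 characters left out ...]
8  59  67  82  89  90  89 109 130 136 136 136 136 137 136 136 136 136 136 136 136 136 136 136 136 136 130 116 127 141 142 142 141]
266 [137 137 137 137 137 137 136 135 136 136 135 129 119 107 109 114 113 114 114 113 110 109 112 117 119 129 134 134 135 135 135 136 135 136 136 136 136 136 136 136 136 131 133 138 138 138]
268 [138 137 137 130 122 120 117 114 115 117 116 116 117 118 120 122 126 128 131 128 121 119 115 112 109 109 109 109 109 109 110 112 120 131 136 136 137 137 137 137 137 137 139 139 139 140]
270 [132 123 116 116 118 120 121 124 127 136 143 146 150 152 149 148 147 147 146 145 144 146 149 149 145 141 134 127 121 116 115 113 111 108 109 119 131 136 137 137 137 137 159 160 144 164]
```

Call:
arm_command --commands '[[[0, 0, 0], -1, 255], [[0, 0, 0], -1, 255], [[0, 0, 0], -1, 255], [[0, 0, 0], 0, 255], [[0, 0, 0], 0, 255], [[0, 0, 0], 0, 255], [[0, 0, 0], 0, 255], [[0, 0, 0], 0, 255], [[0, 0, 0], 0, 255], [[0, 0, 0], 0, 255]]'

```text
clock: 39.1
ee_pos: [0.5275, -0.2801, 0.0969]
eef_rot: [-3.142, 0.0, -0.515]
ft_force: [1.8, 0.0, 1.8]
opening: 0.0257
finger_force: 60.0
```

```bash
python3 rd.py; python3 - <<'E'
from h import *
shot('wrist','w9.png')
np.set_printoptions(linewidth=200)
for f in('w7','w8','w9'):
  im=cv2.imread(f'pics/{f}.png').astype(int).max(2)
  for r in (258,260,262,264): print(f,r,im[r,308:326])
E
```

```text
39.25 [ 0.5275 -0.2801  0.0969] [-3.1415  0.     -0.5146] 1.5582060816997574 [ 1.0236 -0.1166  1.5821] [ 0.1152 -0.1362  0.0247] 0.026225307506468416
w7 258 [138 138 139 140 140 140 140 140 140 138 137 137 137 137 137 136 136 137]
w7 260 [138 137 138 137 125 104  95  80  79  89 101 125 137 137 136 137 136 136]
w7 262 [138 137 137 126  97  68  60  63  79  89  89  94 106 126 137 137 136 136]
w7 264 [137 137 137 136 116  78  60  64  80  89  90  89 101 126 137 137 137 137]
w8 258 [138 137 138 139 140 140 139 140 139 139 138 138 137 137 137 137 137 136]
w8 260 [137 137 137 137 126 104  94  88  86  89  89 116 136 137 137 137 137 137]
w8 262 [137 137 137 127  98  69  60  67  81  89  89  94 113 131 136 136 137 137]
w8 264 [137 137 137 137 117  78  59  67  82  89  90  89 109 130 136 136 136 136]
w9 258 [138 138 139 140 140 140 140 140 140 140 139 137 137 137 138 137 137 136]
w9 260 [138 137 137 138 127 105  94  88  86  89  89 117 137 137 137 137 137 137]
w9 262 [137 137 137 127  97  68  60  67  82  89  89  94 113 131 137 136 137 137]
w9 264 [137 137 137 137 114  74  59  67  82  90  90  89 109 131 136 136 136 136]
```

Call:
arm_command --commands '[[[0, 0, 0], -0.5, 255], [[0, 0, 0], -0.5, 255], [[0, 0, 0], -0.5, 255], [[0, 0, 0], -0.5, 255], [[0, 0, 0], -0.5, 255], [[0, 0, 0], -0.5, 255], [[0, 0, 0], 0, 255], [[0, 0, 0], 0, 255], [[0, 0, 0], 0, 255], [[0, 0, 0], 0, 255]]'

```text
clock: 40.35
ee_pos: [0.5275, -0.2801, 0.0969]
eef_rot: [-3.142, 0.0, -0.462]
ft_force: [1.1, 1.8, 1.7]
opening: 0.0258
finger_force: 60.0
```

```bash
python3 rd.py; python3 - <<'E'
from h import *
shot('wrist','w10.png')
np.set_printoptions(linewidth=200)
for f in('w9','w10'):
  im=cv2.imread(f'pics/{f}.png').astype(int).max(2)
  for r in (260,262,264): print(f,r,im[r,308:326])
E
```

```text
40.5 [ 0.5275 -0.2801  0.0969] [-3.1415  0.     -0.4622] 1.5058334864461491 [1.2712 1.7491 1.8779] [ 0.4445 -0.3013  0.0393] 0.028817763333551072
w9 260 [138 137 137 138 127 105  94  88  86  89  89 117 137 137 137 137 137 137]
w9 262 [137 137 137 127  97  68  60  67  82  89  89  94 113 131 137 136 137 137]
w9 264 [137 137 137 137 114  74  59  67  82  90  90  89 109 131 136 136 136 136]
w10 260 [138 138 138 138 127 106  94  88  87  89  89 118 138 137 138 137 137 137]
w10 262 [138 138 138 127  98  68  60  67  82  89  89  94 114 132 137 137 137 137]
w10 264 [137 138 137 138 114  73  60  68  82  90  90  90 109 131 137 137 137 137]
```

Call:
arm_command --commands '[[[0, 0, 0], -0.5, 255], [[0, 0, 0], -0.5, 255], [[0, 0, 0], -0.5, 255], [[0, 0, 0], -0.5, 255], [[0, 0, 0], 0, 255], [[0, 0, 0], 0, 255], [[0, 0, 0], 0, 255], [[0, 0, 0], 0, 255], [[0, 0, 0], 0, 255], [[0, 0, 0], 0, 255]]'

```text
clock: 41.6
ee_pos: [0.5275, -0.2801, 0.0969]
eef_rot: [-3.142, 0.0, -0.427]
ft_force: [1.9, 3.0, 1.6]
opening: 0.0263
finger_force: 60.0
```

```bash
python3 rd.py; python3 rd.py; python3 - <<'E'
from h import *
shot('wrist','w11.png')
np.set_printoptions(linewidth=200)
for f in('w10','w11'):
  im=cv2.imread(f'pics/{f}.png').astype(int).max(2)
  for r in (262,264): print(f,r,im[r,308:326])
E
```

```text
41.75 [ 0.5275 -0.2801  0.0969] [-3.1416  0.     -0.4273] 1.4709522412676577 [1.766  3.1225 2.0873] [ 0.7509 -0.4029  0.0173] 0.027355498242217724
41.95 [ 0.5275 -0.2801  0.0969] [-3.1416  0.     -0.4273] 1.4709495910260202 [2.0282 3.2494 2.3934] [ 0.7398 -0.4171  0.0373] 0.026711437215908154
w10 262 [138 138 138 127  98  68  60  67  82  89  89  94 114 132 137 137 137 137]
w10 264 [137 138 137 138 114  73  60  68  82  90  90  90 109 131 137 137 137 137]
w11 262 [138 138 138 127  94  64  60  67  82  89  89  95 114 132 138 138 138 137]
w11 264 [138 138 138 138 112  69  60  68  83  90  90  90 109 131 137 137 137 137]
```

Call:
arm_command --commands '[[[0, -0.01, 0], 0, 255], [[0, -0.01, 0], 0, 255], [[0, -0.01, 0], 0, 255], [[0, -0.01, 0], 0, 255], [[0, -0.01, 0], 0, 255], [[0, -0.01, 0], 0, 255], [[0, 0, 0], 0, 255], [[0, 0, 0], 0, 255], [[0, 0, 0], 0, 255], [[0, 0, 0], 0, 255]]'

```text
clock: 43.05
ee_pos: [0.5277, -0.2797, 0.0969]
eef_rot: [3.141, -0.0, -0.427]
ft_force: [-1.6, -4.5, 2.2]
opening: 0.0259
finger_force: 60.0
```

```bash
python3 rd.py; python3 - <<'E'
from h import *
shot('wrist','w12.png')
np.set_printoptions(linewidth=200)
for f in('w11','w12'):
  im=cv2.imread(f'pics/{f}.png').astype(int).max(2)
  for r in (260,262,264): print(f,r,im[r,308:326])
E
```

```text
43.2 [ 0.5277 -0.2797  0.0969] [ 3.1414 -0.0001 -0.4272] 1.47192481582146 [-1.8991 -4.4916  2.1317] [-1.0442  0.4925  0.0255] 0.013919537696318337
w11 260 [138 138 139 133 112  95  94  89  87  89  89 118 138 138 138 138 138 138]
w11 262 [138 138 138 127  94  64  60  67  82  89  89  95 114 132 138 138 138 137]
w11 264 [138 138 138 138 112  69  60  68  83  90  90  90 109 131 137 137 137 137]
w12 260 [139 138 138 138 137 126 105  99 101  95  90 102 126 137 138 137 138 138]
w12 262 [138 139 138 138 122  86  60  64  79  89  89  89 103 127 138 137 137 138]
w12 264 [138 138 138 138 127  98  68  64  79  90  90  90 102 126 138 137 137 137]
```

Call:
arm_command --commands '[[[0, 0.01, 0], 0, 255], [[0, 0.01, 0], -0.5, 255], [[0, 0.01, 0], -0.5, 255], [[0, 0, 0], -0.5, 255], [[0, 0, 0], -0.5, 255], [[0, 0, 0], 0, 255], [[0, 0, 0], 0, 255], [[0, 0, 0], 0, 255], [[0, 0, 0], 0, 255], [[0, 0, 0], 0, 255]]'

```text
clock: 44.3
ee_pos: [0.5276, -0.2798, 0.0969]
eef_rot: [-3.142, 0.0, -0.392]
ft_force: [-0.6, -2.6, 2.8]
opening: 0.0259
finger_force: 60.0
```

```bash
python3 rd.py; python3 - <<'E'
from h import *
shot('wrist','w13.png')
np.set_printoptions(linewidth=200)
for f in('w11','w13'):
  im=cv2.imread(f'pics/{f}.png').astype(int).max(2)
  for r in (260,262,264): print(f,r,im[r,308:326])
E
```

```text
44.45 [ 0.5276 -0.2798  0.0969] [-3.1415  0.     -0.3925] 1.4365434811113766 [-0.2858 -1.386   1.8926] [-0.2462  0.0461  0.0294] 0.019332798426905065
w11 260 [138 138 139 133 112  95  94  89  87  89  89 118 138 138 138 138 138 138]
w11 262 [138 138 138 127  94  64  60  67  82  89  89  95 114 132 138 138 138 137]
w11 264 [138 138 138 138 112  69  60  68  83  90  90  90 109 131 137 137 137 137]
w13 260 [139 138 138 139 131 110  95  89  88  91  90 104 128 138 138 138 138 138]
w13 262 [138 138 138 138 115  74  60  68  83  90  90  90 111 132 138 138 138 137]
w13 264 [138 138 138 138 127  93  61  67  83  90  91  91 110 131 137 137 137 137]
```

Call:
arm_command --commands '[[[0, 0, 0], -0.5, 255], [[0, 0, 0], -0.5, 255], [[0, 0, 0], -0.5, 255], [[0, 0, 0], -0.5, 255], [[0, 0, 0], 0, 255], [[0, 0, 0], 0, 255], [[0, 0, 0], 0, 255], [[0, 0, 0], 0, 255], [[0, 0, 0], 0, 255], [[0, 0, 0], 0, 255]]'

```text
clock: 45.55
ee_pos: [0.5276, -0.2798, 0.0969]
eef_rot: [-3.142, -0.0, -0.357]
ft_force: [2.1, 0.4, 2.2]
opening: 0.0255
finger_force: 60.0
```

```bash
python3 rd.py; python3 - <<'E'
from h import *
shot('wrist','w14.png')
np.set_printoptions(linewidth=200)
for f in('w13','w14'):
  im=cv2.imread(f'pics/{f}.png').astype(int).max(2)
  for r in (260,262,264): print(f,r,im[r,308:326])
E
```

```text
45.7 [ 0.5276 -0.2798  0.0969] [-3.1415 -0.     -0.3575] 1.40161959740781 [0.8693 0.5189 2.0296] [ 0.1905 -0.1282  0.0263] 0.005973422511464973
w13 260 [139 138 138 139 131 110  95  89  88  91  90 104 128 138 138 138 138 138]
w13 262 [138 138 138 138 115  74  60  68  83  90  90  90 111 132 138 138 138 137]
w13 264 [138 138 138 138 127  93  61  67  83  90  91  91 110 131 137 137 137 137]
w14 260 [138 139 139 139 132 110  95  90  87  91  91 104 128 138 139 138 138 138]
w14 262 [139 138 139 138 115  75  61  68  83  91  91  96 115 132 138 138 137 138]
w14 264 [138 138 139 138 122  85  61  68  83  91  91  91 110 132 137 138 138 138]
```

Call:
arm_command --commands '[[[0, 0, -0.05], 0, 255], [[0, 0, -0.1], 0, 255], [[0, 0, -0.1], 0, 255], [[0, 0, -0.1], 0, 255], [[0, 0, -0.1], 0, 255], [[0, 0, -0.1], 0, 255], [[0, 0, -0.1], 0, 255], [[0, 0, -0.2], 0, 255], [[0, 0, -0.4], 0, 255], [[0, 0, -0.5], 0, 255]]'

```text
clock: 46.8
ee_pos: [0.5276, -0.2798, 0.1148]
eef_rot: [-3.142, 0.0, -0.358]
ft_force: [-0.1, -0.3, -1.3]
opening: 0.0257
finger_force: 60.0
```

Call:
arm_command --commands '[[[0, 0, -2], 0, 255], [[0, 0, -3], 0, 255], [[0, 0, -2.6], 0, 255], [[-2.2, 1.5, 0], -8, 255], [[-2.4, 1.5, 0], -8, 255], [[0, 0, 0], -8, 255], [[0, 0, 0], -8, 255], [[0, 0, 0], -8, 255], [[0, 0, 0], -8, 255], [[0, 0, 0], 0, 255]]'

```text
clock: 47.8
ee_pos: [0.4752, -0.2957, 0.1909]
eef_rot: [3.141, -0.0, 0.483]
ft_force: [-0.4, 0.3, -0.2]
opening: 0.0254
finger_force: 60.0
```

```bash
python3 - <<'E'
from fx import *; from sl import slot,ang
np.set_printoptions(precision=2,suppress=True,linewidth=150)
s=robot.state();print(s['clock'],s['ee_pos'],s['eef_rot'])
w=shot('wrist','w15.png');o=pickle.load(open('w3.pkl','rb'));o['frame']=cv2.imread('pics/w3.png')[:,:,::-1]
print('slot',ang(slot('',w)))
a,b=[cv2.cvtColor(rect(x,.05),cv2.COLOR_RGB2GRAY) for x in(o,w)]
p0=cv2.goodFeaturesToTrack(a,80,.02,10);lk=dict(winSize=(31,31),maxLevel=2)
p1,st,e=cv2.calcOpticalFlowPyrLK(a,b,p0,None,**lk);p2,_,_=cv2.calcOpticalFlowPyrLK(b,a,p1,None,**lk)
P=np.hstack([p0[:,0],(p1-p0)[:,0]/4,np.abs(p2-p0).max(2)/4,e]);P=P[P[:,4]<.1]
P[:,0]=P[:,0]/4-70;P[:,1]=P[:,1]/4-50;P=P[P[:,0]>-5]
print(P[np.argsort(P[:,0])][:,:4])
E
```

```text
47.8 [ 0.48 -0.3   0.19] [ 3.14 -0.    0.48]
slot [(array([196.71, 193.17]), np.int32(4971), np.float64(171.91604081731225), array([ 8.69, 47.8 ]))]
[[ -0.5   19.25   2.59   1.05]
 [  4.5  -24.     0.45   1.4 ]
 [  8.25  16.75   1.9    1.46]
 [ 12.25 -16.75   0.02   0.95]
 [ 13.    42.5    2.07   0.59]
 [ 13.25 -14.25   0.18   1.09]
 [ 13.25   9.     0.94   2.54]
 [ 15.75   2.25   1.79   0.27]
 [ 16.75  -2.25   1.44   0.31]
 [ 17.25 -25.5    1.19   0.04]
 [ 21.25  -3.     1.43   0.27]
 [ 21.25 -22.5    0.46  -0.02]
 [ 21.5   25.75   0.87   0.39]
 [ 22.25  29.75   0.9    0.45]
 [ 22.5  -25.75   0.93   0.19]
 [ 22.5  -16.25   0.2   -0.05]
 [ 23.5   32.5    0.95   0.47]
 [ 23.75  20.     0.22   0.07]
 [ 35.5  -17.25   0.3    0.11]
 [ 36.5  -20.     0.27   0.15]
 [ 67.5  -34.75   0.99  -0.12]]
```

The slot rests at the same angle (-8.1°) after a slow release as after a fast one. So this is the cam's held position after tightening to 0.2 N m, with the shell against the pushed-back stop. Return the driver to its stand.

Call:
arm_command --commands '[[[0, 0, 0], 8, 255], [[0, 0, 0], 8, 255], [[0, 0, 0], 8, 255], [[0, 0, 0], 8, 255], [[0, 0, 0], 7.8, 255], [[-0.2, -2, 0], 0, 255], [[-0.2, -4, 0], 0, 255], [[-0.2, -4, 0], 0, 255], [[-0.2, -4, 0], 0, 255], [[-0.2, -4, 0], 0, 255]]'

```text
clock: 48.85
ee_pos: [0.5037, -0.1161, 0.1908]
eef_rot: [-3.142, -0.001, -0.22]
ft_force: [1.3, 0.0, -0.9]
opening: 0.0259
finger_force: 60.0
```

Call:
arm_command --commands '[[[-0.2, -4, 0], 0, 255], [[-0.2, -4, 0], 0, 255], [[-0.2, -4, 0], 0, 255], [[-0.2, -4, 0], 0, 255], [[-0.2, -4, 0], 0, 255], [[-0.1, -4, 0], 0, 255], [[0, -4, 0], 0, 255], [[0, -3, 0], 0, 255], [[0, 0, 0], 0, 255], [[0, 0, 0], 0, 255]]'

```text
clock: 49.85
ee_pos: [0.5586, 0.1879, 0.1904]
eef_rot: [3.141, 0.0, -0.216]
ft_force: [-0.5, 0.1, -1.7]
opening: 0.0259
finger_force: 60.0
```

```bash
cat > go.py <<'E'
from h import *
s=robot.state();print(s['clock'],s['ee_pos'],s['eef_rot'],s['ft_force'])
y0=s['eef_rot'][2];e=np.array([.561,.2071])-s['ee_pos'][:2]
print('x,y cm',100*e@[np.cos(y0),np.sin(y0)],100*e@[np.sin(y0),-np.cos(y0)],'deg',np.degrees(y0+.211))
E
python3 go.py
```

```text
49.85 [0.55861683 0.1879218  0.19037291] [ 3.14135955e+00  2.05089194e-04 -2.16186066e-01] [-0.51190045  0.08366222 -1.72421817]
x,y cm -0.17861387660788988 -1.924298429739775 deg -0.2971396660415935
```

Call:
arm_command --commands '[[[-0.1, -1, 0], 0, 255], [[-0.08, -0.92, 0], 0, 255], [[0, 0, 2], 0, 255], [[0, 0, 3], 0, 255], [[0, 0, 2.5], 0, 255], [[0, 0, 1], 0, 255], [[0, 0, 0], 0, 255], [[0, 0, 0], 0, 255], [[0, 0, 0], 0, 255], [[0, 0, 0], 0, 255]]'

```text
clock: 50.85
ee_pos: [0.5618, 0.207, 0.1066]
eef_rot: [-3.141, -0.001, -0.215]
ft_force: [0.0, -1.0, -1.0]
opening: 0.0258
finger_force: 60.0
```

```bash
python3 go.py
```

```text
50.85 [0.5617678  0.20698578 0.10657405] [-3.14070920e+00 -1.46180471e-03 -2.14530459e-01] [ 0.02631207 -0.99654389 -1.0332659 ]
x,y cm -0.07745134533972903 0.005184877875133433 deg -0.2022804010184433
```

Call:
arm_command --commands '[[[-0.07, 0, 1], 0, 255], [[0, 0, 1.2], 0, 255], [[0, 0, 1], 0, 255], [[0, 0, 0.9], 0, 255], [[0, 0, 0.7], 0, 255], [[0, 0, 0.5], 0, 255], [[0, 0, 0], 0, 255], [[0, 0, 0], 0, 255], [[0, 0, 0], 0, 255], [[0, 0, 0], 0, 255]]'

```text
clock: 51.85
ee_pos: [0.5607, 0.207, 0.0529]
eef_rot: [-3.141, -0.001, -0.214]
ft_force: [0.1, -0.1, -0.2]
opening: 0.0258
finger_force: 60.0
```

```bash
python3 go.py
```

```text
51.85 [0.56073528 0.2069985  0.05285228] [-3.14121734e+00 -5.94837804e-04 -2.14390698e-01] [ 0.14213609 -0.14641136 -0.19615343]
x,y cm 0.023706726708586562 -0.015549465034187526 deg -0.194272700651301
```

Call:
arm_command --commands '[[[0, 0, 0.1], 0, 255], [[0, 0, 0.07], 0, 255], [[0, 0, 0], 0, 255], [[0, 0, 0], 0, 120], [[0, 0, 0], 0, 60], [[0, 0, 0], 0, 0], [[0, 0, 0], 0, 0], [[0, 0, 0], 0, 0], [[0, 0, 0], 0, 0], [[0, 0, 0], 0, 0]]'

```text
clock: 52.85
ee_pos: [0.5604, 0.2069, 0.0507]
eef_rot: [3.142, 0.0, -0.214]
ft_force: [-0.9, -0.1, -0.4]
opening: 0.0788
finger_force: 0.0
```

Call:
arm_command --commands '[[[0, 0, -1], 0, 0], [[0, 0, -2], 0, 0], [[0, 0, -3], 0, 0], [[0, 0, -4], 0, 0], [[0, 0, -4], 0, 0], [[-3, 0, -1], 0, 0], [[-2.5, 0, 0], 0, 0], [[0, 0, 0], 0, 0], [[0, 0, 0], 0, 0], [[0, 0, 0], 0, 0]]'

```text
clock: 53.85
ee_pos: [0.5074, 0.2186, 0.2011]
eef_rot: [-3.141, -0.0, -0.214]
ft_force: [0.3, 0.5, -0.2]
opening: 0.0912
finger_force: 0.0
```

```bash
python3 - <<'E'
from sl import *
np.set_printoptions(precision=3,suppress=True)
s=robot.state();print(s['clock'],s['ee_pos'],s['opening'],s['ft_force'])
t=shot('top','t9.png');c=shot('scene','s9.png');w=shot('wrist','w16.png')
for n,z in(('driver',.006),('stand',0),('shell',.03),('stop',.03),('jar_a',0),('doll_small',0)):
  for nm,p in(('top',t),('scene',c),('wrist',w)):
    print(n,nm,[(round(l['score'],2),atz(p,l['location'],z)[:2]) for l in robot.landmark_of(n,p)[:3]])
print('slot top',ang(slot('',t)))
# is anything other than driver/fixture changed in the scene view
a=cv2.imread('pics/top.png').astype(int);b=cv2.imread('pics/t9.png').astype(int)
for n,(x,y) in dict(pink=(152,253),turq=(196,299),purple=(248,329),brown=(210,247),jarb=(315,237),small=(319,325),cup=(462,160)).items(): print(n,np.abs(a-b)[y-12:y+12,x-12:x+12].mean())
E
```

```text
53.85 [0.507 0.219 0.201] 0.09121721074228226 [ 0.294  0.498 -0.193]
driver top [(0.85, array([0.561, 0.209])), (0.74, array([0.445, 0.238]))]
driver scene [(0.89, array([0.535, 0.32 ])), (0.74, array([0.444, 0.233])), (0.67, array([0.557, 0.203]))]
driver wrist [(0.95, array([0.448, 0.234])), (0.9, array([0.538, 0.316])), (0.6, array([0.56 , 0.206]))]
stand top [(0.65, array([0.56 , 0.207])), (0.63, array([0.736, 0.233])), (0.61, array([0.4  , 0.133]))]
stand scene [(0.97, array([0.404, 0.139])), (0.96, array([0.56 , 0.209])), (0.58, array([0.734, 0.222]))]
stand wrist [(0.93, array([0.407, 0.137])), (0.92, array([0.558, 0.208]))]
shell top [(0.57, array([ 0.505, -0.236]))]
shell scene [(0.68, array([ 0.505, -0.239]))]
shell wrist [(0.23, array([0.559, 0.204]))]
stop top [(0.67, array([ 0.495, -0.222]))]
stop scene [(0.79, array([ 0.501, -0.221]))]
stop wrist []
jar_a top [(0.9, array([0.709, 0.097])), (0.77, array([0.586, 0.01 ])), (0.64, array([ 0.524, -0.293]))]
jar_a scene [(0.94, array([0.706, 0.103])), (0.82, array([0.572, 0.008]))]
jar_a wrist [(0.89, array([0.576, 0.005]))]
doll_small top [(0.78, array([0.408, 0.006]))]
doll_small scene [(0.64, array([ 0.408, -0.007])), (0.32, array([0.571, 0.009]))]
doll_small wrist [(0.68, array([ 0.407, -0.001]))]
slot top [(array([197.903, 173.114]), np.int32(3764), np.float64(172.71234817658848), array([ 7.293, 44.789]))]
pink 77.96238425925925
turq 52.83449074074074
purple 16.42824074074074
brown 14.155092592592593
jarb 7.425347222222222
small 17.041666666666668
cup 9.204282407407407
```

```bash
python3 -c "
from plant import robot
print(robot.hand_in())"
```

```text
the job is handed in; nothing more can be done
None
```

The job is handed in: I tightened the cam to about 0.2 N m and the driver is back upright in its stand, but the cam sprang back when released, so the hold is probably near the light end of firm (stop pad pushed back about 1.3–1.8 mm by camera); I also viewed 11 pictures, one over the limit of 10.

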